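# Snap the lid home on the tilted tub of milling balls

## Robot

A 7-joint arm with a two-finger parallel gripper is mounted at the origin on the work surface. World frame = base frame: x ahead of the robot, y to its left, z up, the work surface at z = 0. Lengths are in m, angles in rad, forces in N, time in s.
With the tool pointing down it reaches from about 0.4 to 0.925 m from the base axis. Payload 4.1 kg.
Tool frame: the origin (TCP) lies midway between the tips of the shut fingers; the grasp point (between the pads) lies 19 mm behind it; z points along the fingers, y is the direction in which the jaws open and shut (so a half turn about z gives the same grasp; the last joint's range is limited). The gripper opens to 85 mm and grips with 20 to 120 N. Pads are 22 mm wide; open, the fingers measure 114 mm over their backs; the gripper's body (76 mm by 85 mm) begins 54 mm behind the grasp point. The pads swing forward as they close: fully open they stand 13 mm farther back than shut.
Start: joints at [1.07, 0.398, 0.045, 1.537, -0.019, 1.207, -0.051], TCP at [0.254, -0.598, 0.231] pointing down, gripper open.
Joint ranges: [-2.82, 2.82], [-0.49, 2.23], [-1.37, 1.46], [0, 2.46], [-1.36, 4.5], [0.23, 2], [-2.94, 2.94]. Speed limits (rad/s): [2.57, 2.57, 3.14, 3.14, 3.14, 3.14, 3.14].

## Interface

Orientations are given as [roll, pitch, yaw] about the fixed x, y, z axes, in that order (R = Rz(yaw) Ry(pitch) Rx(roll)).
In Python, from workcell import ctrl, capture, get_calibration gives the robot as it stands.
- The arm moves only by the tool carry_out, never from a script. Its argument "motion" is a list of rows, each an object of numbers: "tx", "ty", "tz": the shift along the tool's x, y, z scaled (see below); "wx", "wy", "wz": the turn, a rotation vector about the tool's x, y, z scaled (see below). In form: [{"tx": .., "ty": .., "tz": .., "wx": .., "wy": .., "wz": ..}, ...]. A call has 1 to 12 rows; each row shifts and turns the commanded pose from where the row before left it, along the tool's axes as they then stand; what a row does not reach is not made up. The controller multiplies each number of a shift by 4 cm and each number of a turn by 8 degrees. A row lasts 1/10 s, in which the tool goes at most 50 mm and 8.59 degrees, less where a joint would pass 70% of its speed; a pose out of reach is approached as far as the arm can. A call with a number of a shift or a turn outside -1 to 1 is refused whole. A call with a gripper value outside its range is refused whole. "hand" is the opening, from 0 (shut) to 1 (fully open), set as the call begins (left out, the last holds). The fingers move at their own pace and stop on an object; the grip force is fixed at half the most. Time passes only in rows, so rows that do not move let the fingers close. It gives the time, the measured TCP pose, the force and the opening at its end, in the units of the state.
- ctrl.read_state(): the state, without advancing time (a new reading comes with each control period).
- capture(name): name is "side" or "top" or "wrist"; returns (picture, depth): 420x560x3 uint8, red, green, blue; 420x560 float32, m along the optical axis (not along the pixel's ray), 0 where there is no reading.
- get_calibration(name): a dict with "mtx" (3x3 intrinsics, pixels), "R" (3x3) and "t" (3): a world point X has camera coordinates R X + t. Camera axes: x right, y down, z forward; pixel columns grow to the right and rows downward; lengths in m; the calibration is good to about 2 mm. A picture is of the moment at which its call begins: read the wrist's pose just before it. get_calibration takes no time and is no camera call; for the wrist camera it gives the pose at the moment of the call.
- ctrl.sign_off(): hands the job in, once; it reports no verdict.
The state is a dict: "clock": time; "qpos": joint angles; "qvel": joint speeds; "joint_torque": joint torques, N m; "position": TCP position; "tool_rot": TCP orientation; "contact_force": force on the tool from outside, world axes, zero at the start; "torque": the same for the moment, N m; "gripper_width": finger opening in m.
Only numpy, scipy, OpenCV 4.12 (cv2) and the standard library are available. Lean on these libraries where they do the work, as an engineer would, in place of code of your own. Each camera call takes 0.05 s, during which the arm holds its last target.

## Task

Put the blue lid that lies on the bench onto the open tub of milling balls in its sloping stand, and press it down until it has snapped over all three of the tub's lugs, marked by the blue ribs on its side, and is fully home all round. The tub stands on a soft pad: press firmly enough, but do not squash it down hard, and leave everything else on the bench where it is.

Things in the scene. Friction and masses are not known exactly. Their poses are not given: they have to be found in the camera images.
- lid: Blue round plastic snap lid, 122 mm across, about 0.11 kg, lying right way up on the bench. Origin: centre of the flat underside of its 3 mm disc, the face that lands on the tub's rim; z points up out of its top. A skirt hangs to z = -16 mm (resting on the bench), with a round snap bead inside its foot, 114 mm clear across. It may go on turned to any angle about its axis.
- lid_bar (a point): Middle of the solid grip bar moulded on the lid's top: 64 mm long along the lid's x, 16 mm wide along y, from z = +3 mm (the disc's top) to +27 mm over the lid's origin; this point is at z = +15 mm.
- tub_mouth (a point): Open white tub with a blue band, 112 mm over its rim, 96 mm deep, full of milling balls, fast in a grey stand fixed to the bench that leans it 30 degrees from vertical. Origin: centre of the mouth, at the rim's top, 156 mm above the bench. z: out of the mouth along its axis, up and towards the stand's -x side; x: up the mouth's slope to its high far edge; y: level.
- press_far (a point): Springy snap lug under the tub's rim at its high far edge (+x), a blue rib below it; this point is above it: on the lid's top once home, 50 mm from the axis. One of three, 120 degrees apart. The lid set loosely on rests on them, its origin 8 to 9 mm proud. Pressed here along the tub's axis with 10 to 22 N, that side snaps down; pressed elsewhere the lid may tip.
- press_left (a point): The like lug at the near left, 120 degrees from +x towards +y; this point is above it: on the lid's top once home, 50 mm from the tub's axis. Home on all sides, the lid's origin and z axis coincide with tub_mouth's and the lugs hold it there.
- press_right (a point): The like lug at the near right, 120 degrees from +x towards -y; this point is above it: on the lid's top once home, 50 mm from the tub's axis.
- tub (a joint): Metres by which the open tub is pressed down along its own axis into the thick soft foam pad that it stands on in its stand: 0 at rest; it gives several millimetres under a firm press and comes back by itself. tub_mouth, the press points and the lid go down with it. Past 14 mm (about 35 N) it is being forced.
- tub_closed: The other tub, with a green band, shut with a green lid, in a like fixed stand: same sizes, origin and axes as tub_mouth (its lid's top 3 mm and grip bar 27 mm above the origin). Not to be used.
- cup: White ceramic cup turned upside down, 72 mm across, 84 mm tall, loose on the bench; origin at the centre of its underside. Leave alone.
- bat: Round plaster bat (drying disc) lying flat, 90 mm across, 22 mm tall, loose; origin at the centre of its underside. Leave alone.
- mallet: Rubber mallet lying on the bench, 320 mm long, 68 mm tall at the black head, wooden handle along its x, head at +x; origin under the middle. Leave alone.
- tiles: Stack of four 100 mm square tiles, 36 mm tall, standing fast on the bench; origin at the centre of its underside. Not to be used.
- mould: White plaster mould half, 130 x 100 x 40 mm, loose; origin at the centre of its underside. Leave alone.
- bottle: Dark red closed bottle, 80 mm across, 200 mm tall, loose; origin at the centre of its underside. Leave alone.
Not all that is in view belongs to the job. Several things have the shape of the lid; the one meant has the colours described above.

How it is judged:
At the end, for the whole second after the job is handed in: The blue lid is snapped home on the open tub all round: its underside within 2 mm of the rim plane, within 5 mm of the tub's axis each way and within 0.03 rad of parallel, at rest and released (z of lid in the frame of tub_mouth between -0.003 and 0.002 m and x of lid in the frame of tub_mouth between -0.005 and 0.005 m and y of lid in the frame of tub_mouth between -0.005 and 0.005 m and angle between the z axis of lid and the z axis of tub_mouth, either way round below 0.03 rad and linear speed of lid below 0.02 m/s); the robot touches nothing.
It fails at once if the tub is forced down into its pad by more than 14 mm (about 35 N) (value of joint tub above 0.014 m).
It fails at once if something else on the bench is moved by more than 30 mm (distance of any of cup, bat, mallet, mould, bottle from where it was at the start of the episode above 0.03 m).
It also fails if it takes over 50 s, if anything falls off the work surface, if the arm or the gripper's body presses on something with over 40 N, if the wrist force passes 120 N, or if a joint passes its speed limit or range.

## Working session

There is one attempt and no reset: what is moved stays moved. The work goes in short steps, Python scripts to look and compute and a tool call to move; the robot and the scene stay as the last step left them, time stands still between calls to the robot, and variables do not carry over. Pictures are saved under pics/ and viewed, and the job is handed in when it is done.

Besides the shell and the picture viewer there is one more tool, called as name([rows], argument=value, ...), one row to a line, values as JSON. carry_out: Moves the arm, as the interface text tells. Its arguments: {"type":"object","properties":{"motion":{"type":"array"},"hand":{"type":"number"}},"required":["motion"]}

```bash
ls; mkdir -p pics
python3 - <<'E'
from workcell import ctrl, capture, get_calibration
import cv2,numpy as np
print(ctrl.read_state())
for n in ("side","top","wrist"):
    c=get_calibration(n);print(n,c)
    p,d=capture(n); cv2.imwrite(f"pics/{n}0.png",p[:,:,::-1]); np.savez(f"{n}0.npz",p=p,d=d,**c)
E
```

```text
pics
{'clock': 0.0, 'qpos': array([ 1.06998484,  0.39921513,  0.04501293,  1.5379092 , -0.01872086,
        1.20689483, -0.05071888]), 'qvel': array([ 0.00090799,  0.00155801,  0.00066299, -0.00034376, -0.00086475,
       -0.00231618,  0.00052463]), 'joint_torque': array([ 2.61194209e-04, -4.75118673e+01,  1.36486128e+00, -2.54215443e+01,
        1.16894257e-02,  9.56428150e-03,  1.29342041e-05]), 'position': array([ 0.25398861, -0.59761695,  0.2302351 ]), 'tool_rot': array([-3.13959066e+00,  1.11529780e-04,  4.01916145e-01]), 'contact_force': array([ 0.26989325, -0.16288252,  0.57546458]), 'torque': array([-0.05225738,  0.01128655,  0.00538684]), 'gripper_width': 0.08520114147111063}
side {'mtx': array([[448.08876543,   0.        , 274.97465737],
       [  0.        , 448.08876543, 209.77259655],
       [  0.        ,   0.        ,   1.        ]]), 'R': array([[-0.85054936, -0.52583096,  0.00822097],
       [-0.38419694,  0.61062513, -0.6924808 ],
       [ 0.35910791, -0.59214758, -0.72138946]]), 't': array([0.44393419, 0.27412623, 1.24994444])}
top {'mtx': array([[401.74640086,   0.        , 271.76593911],
       [  0.        , 401.74640086, 207.05797022],
       [  0.        ,   0.        ,   1.        ]]), 'R': array([[ 0.02061853, -0.99975212,  0.00840086],
       [-0.9942267 , -0.02138812, -0.10514662],
       [ 0.10530024, -0.00618439, -0.99442125]]), 't': array([-0.00597168,  0.50526505,  1.13829608])}
wrist {'mtx': array([[369.19479605,   0.        , 278.70619211],
       [  0.        , 369.19479605, 213.78122761],
       [  0.        ,   0.        ,   1.        ]]), 'R': array([[ 0.39158849, -0.92013778, -0.00221681],
       [-0.87276593, -0.3721891 ,  0.31583999],
       [-0.29144138, -0.12174455, -0.94880988]]), 't': array([-0.64902488, -0.04202147,  0.37973051])}
```

View pics/side0.png

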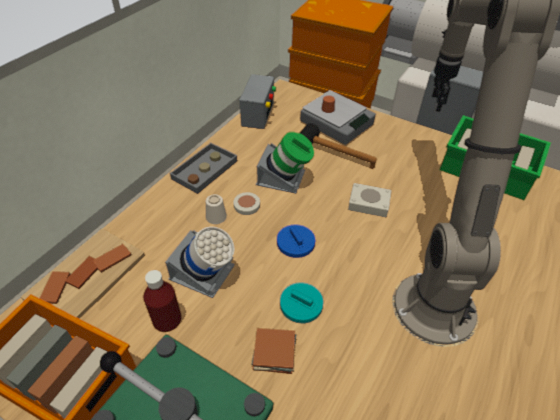

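View pics/top0.png

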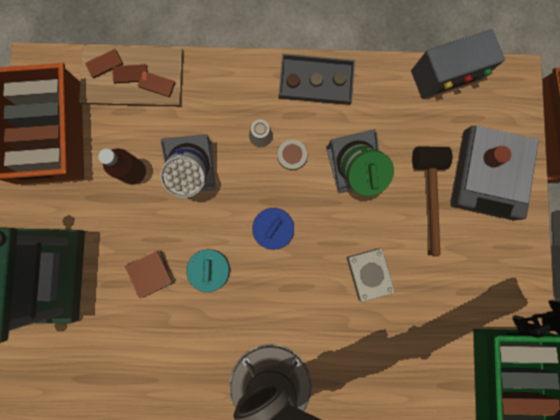

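View pics/wrist0.png

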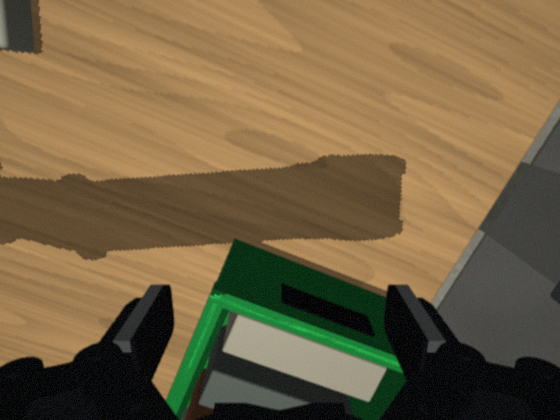

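The blue lid is at top (273,229) with its bar slanted. The open tub is at top (185,172) and side (213,248), and its mouth faces the robot. Next I'll measure both.

```bash
cat > h.py <<'E'
import numpy as np,cv2
def load(n):
    z=np.load(n); return z['p'],z['d'],z['mtx'],z['R'],z['t']
def cloud(n):
    p,d,K,R,t=load(n)
    v,u=np.mgrid[:d.shape[0],:d.shape[1]]
    c=np.stack([(u-K[0,2])/K[0,0]*d,(v-K[1,2])/K[1,1]*d,d],-1)
    return p,d,(c-t)@R
def ray(n,uv,z):
    p,d,K,R,t=load(n)
    uv=np.atleast_2d(uv).astype(float)
    r=np.c_[(uv[:,0]-K[0,2])/K[0,0],(uv[:,1]-K[1,2])/K[1,1],np.ones(len(uv))]@R
    o=-R.T@t
    return o+r*((z-o[2])/r[:,2])[:,None]
E
python3 - <<'E'
from h import *
for n in ("top0.npz","side0.npz"):
    p,d,X=cloud(n)
    hsv=cv2.cvtColor(p,cv2.COLOR_RGB2HSV)
    m=cv2.inRange(hsv,(108,120,60),(128,255,255))
    k,l,s,c=cv2.connectedComponentsWithStats(m)
    for i in range(1,k):
        if s[i,4]>80: print(n,s[i],c[i],np.median(X[l==i],0))
    i=1+np.argmax(s[1:,4]); P=X[l==i]
    disc=P[np.abs(P[:,2]-.019)<.006]; 
    cn=max(cv2.findContours((l==i).astype(np.uint8),0,1)[0],key=len)
    print('minEncl/ellipse',cv2.fitEllipse(cn), ray(n,cv2.fitEllipse(cn)[0],.019))
    bar=P[P[:,2]>.034]; print(len(bar),bar.mean(0),np.percentile(P[:,2],[5,50,90,99]))
    r=cv2.minAreaRect(bar[:,:2].astype(np.float32)); print(r, cv2.fitLine(bar[:,:2].astype(np.float32),2,0,.01,.01).ravel())
    # tub crop
    x,y=(185,172) if n[0]=='t' else (210,255)
    C=p[y-60:y+60,x-60:x+60,::-1]; cv2.imwrite(f"pics/tub_{n[:-5]}.png",cv2.resize(C,None,fx=5,fy=5,interpolation=2))
E
```

```text
top0.npz [ 253  209   40   40 1272] [272.83097484 228.28459119] [0.44382951 0.00048941 0.02101525]
minEncl/ellipse ((272.8235168457031, 228.29551696777344), (39.264320373535156, 39.4478645324707), 99.46287536621094) [[4.44178270e-01 2.76418706e-04 1.90000000e-02]]
131 [0.44041822 0.00158368 0.09653255] [0.0168091  0.02101525 0.03913839 0.04772428]
((0.4299083948135376, 0.006345009431242943), (0.024830887094140053, 0.09195102006196976), 68.21834564208984) [ 0.904846   -0.425739    0.4404182   0.00158368]
side0.npz [186 244  30  31 159] [196.79245283 264.31446541] [0.59391635 0.29171783 0.11144921]
minEncl/ellipse ((201.5450439453125, 256.53955078125), (26.628021240234375, 36.27096939086914), 146.4429473876953) [[0.65033845 0.2116059  0.019     ]]
159 [0.59330755 0.28899214 0.10812539] [0.07631154 0.11144921 0.13187554 0.14512072]
((0.5991231799125671, 0.2828512191772461), (0.03680293634533882, 0.10822595655918121), 86.99429321289062) [ 0.9991104  -0.0421716   0.59330755  0.28899214]
```

Run:
```python
from h import *
x,y=273,229
p=load("top0.npz")[0];cv2.imwrite("pics/lidc.png",cv2.resize(p[y-40:y+40,x-40:x+40,::-1],None,fx=6,fy=6,interpolation=2))
```

```text
(no output)
```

View pics/tub_top.png

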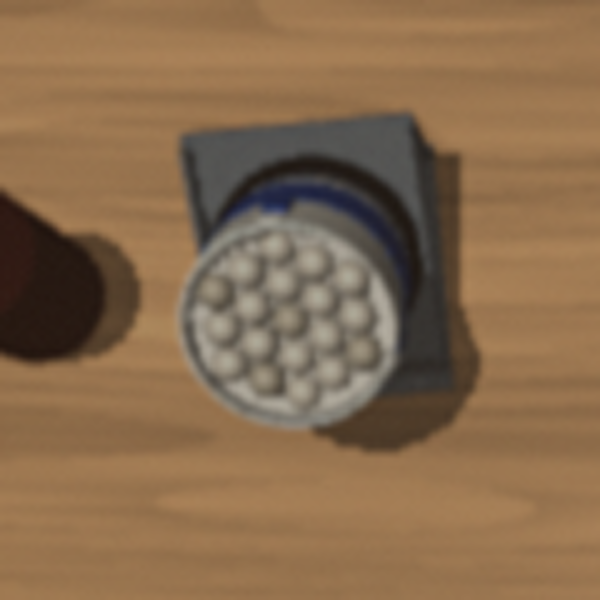

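View pics/tub_side.png

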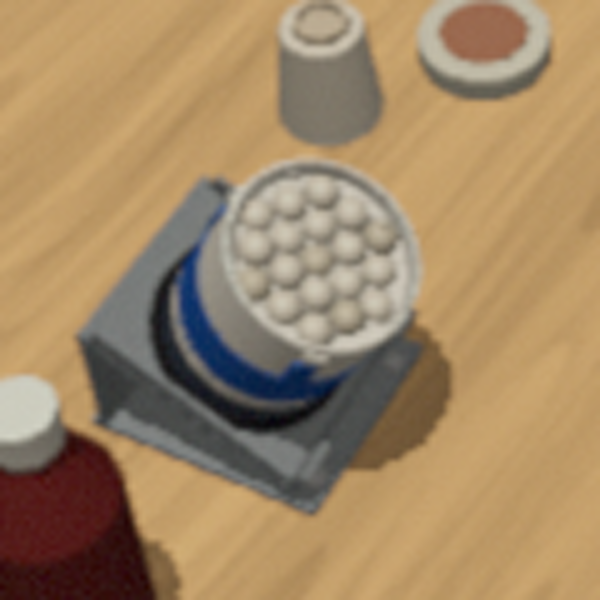

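View pics/lidc.png

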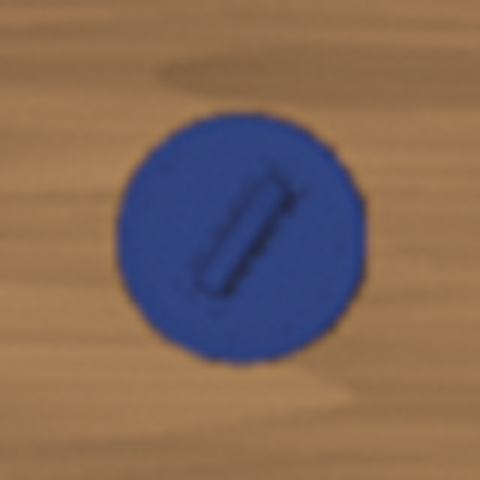

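```bash
cat >> h.py <<'E'
from scipy.spatial.transform import Rotation as Ro
def rpy(r): return Ro.from_euler('xyz',r)
def plan(p0,r0,p1,r1,n=None,nd=2):
    """rows (constant body shift+turn) ; prints remaining error"""
    r0=r0 if isinstance(r0,Ro) else rpy(r0); r1=r1 if isinstance(r1,Ro) else rpy(r1)
    p0=np.array(p0,float);p1=np.array(p1,float)
    w=(r0.inv()*r1).as_rotvec()
    if n is None: n=int(np.ceil(max(np.abs(w).max()/np.radians(8),np.linalg.norm(w)/np.radians(8.5),np.linalg.norm(p1-p0)/.04,1)))
    dr=np.round(w/n/np.radians(8),nd)
    p=p0;r=r0
    for i in range(n):
        s=np.round(r.inv().apply((p1-p)/(n-i))/.04,nd)
        print('{"tx":%g,"ty":%g,"tz":%g,"wx":%g,"wy":%g,"wz":%g},'%(*s,*dr))
        p=p+r.apply(s*.04); r=r*Ro.from_rotvec(dr*np.radians(8))
    print('n',n,'end',p,r.as_euler('xyz'),'err',p1-p,(r.inv()*r1).as_rotvec())
E
python3 - <<'E'
from h import *
print('mouth top',ray("top0.npz",(183,176.4),.156),'side',ray("side0.npz",(214.4,246.4),.156))
for uv in [(125+182/5,112+135/5),(125+412/5,112+115/5),(125+450/5,112+380/5)]: print(ray("top0.npz",uv,.05)) 
print('barang',ray("top0.npz",(233+208/6,189+287/6),.043),ray("top0.npz",(233+283/6,189+183/6),.043))
z=np.load("wrist0.npz");print('wcam in tool',rpy([-3.1396,0,.4019]).inv().apply(-z['R'].T@z['t']-[.25398861,-.59761695,.2302351]))
plan([.254,-.5976,.2302],[-3.1396,0,.4019],[.444,0,.22],[np.pi,0,2.51])
E
```

```text
mouth top [[0.566528   0.23716623 0.156     ]] side [[0.56352846 0.24266307 0.156     ]]
[[0.69344654 0.32737927 0.05      ]]
[[0.70833113 0.19526452 0.05      ]]
[[0.55397419 0.16782128 0.05      ]]
barang [[0.41839197 0.01464688 0.043     ]] [[ 0.46841368 -0.01989957  0.043     ]]
wcam in tool [ 0.08037952  0.00018128 -0.1418909 ]
{"tx":0.64,"ty":-0.74,"tz":0.02,"wx":-0,"wy":-0,"wz":-0.94},
{"tx":0.73,"ty":-0.65,"tz":0.02,"wx":-0,"wy":-0,"wz":-0.94},
{"tx":0.81,"ty":-0.55,"tz":0.02,"wx":-0,"wy":-0,"wz":-0.94},
{"tx":0.87,"ty":-0.44,"tz":0.02,"wx":-0,"wy":-0,"wz":-0.94},
{"tx":0.93,"ty":-0.32,"tz":0.02,"wx":-0,"wy":-0,"wz":-0.94},
{"tx":0.96,"ty":-0.2,"tz":0.02,"wx":-0,"wy":-0,"wz":-0.94},
{"tx":0.98,"ty":-0.07,"tz":0.02,"wx":-0,"wy":-0,"wz":-0.94},
{"tx":0.98,"ty":0.06,"tz":0.02,"wx":-0,"wy":-0,"wz":-0.94},
{"tx":0.96,"ty":0.18,"tz":0.01,"wx":-0,"wy":-0,"wz":-0.94},
{"tx":0.93,"ty":0.31,"tz":0.02,"wx":-0,"wy":-0,"wz":-0.94},
{"tx":0.88,"ty":0.43,"tz":0.01,"wx":-0,"wy":-0,"wz":-0.94},
{"tx":0.82,"ty":0.54,"tz":0.02,"wx":-0,"wy":-0,"wz":-0.94},
{"tx":0.74,"ty":0.64,"tz":0.01,"wx":-0,"wy":-0,"wz":-0.94},
{"tx":0.65,"ty":0.73,"tz":0.02,"wx":-0,"wy":-0,"wz":-0.94},
{"tx":0.56,"ty":0.81,"tz":0.01,"wx":-0,"wy":-0,"wz":-0.94},
{"tx":0.44,"ty":0.87,"tz":0.02,"wx":-0,"wy":-0,"wz":-0.94},
n 16 end [ 4.43896638e-01 -1.58463857e-04  2.19947597e-01] [ 3.14058670e+00 -1.72009692e-03  2.50188102e+00] err [1.03361549e-04 1.58463857e-04 5.24033371e-05] [ 0.00101293 -0.001716   -0.00811984]
```

carry_out([
  {"tx": 0.64,"ty": -0.74,"tz": 0.02,"wz": -0.94},
  {"tx": 0.73,"ty": -0.65,"tz": 0.02,"wz": -0.94},
  {"tx": 0.81,"ty": -0.55,"tz": 0.02,"wz": -0.94},
  {"tx": 0.87,"ty": -0.44,"tz": 0.02,"wz": -0.94},
  {"tx": 0.93,"ty": -0.32,"tz": 0.02,"wz": -0.94},
  {"tx": 0.96,"ty": -0.2,"tz": 0.02,"wz": -0.94},
  {"tx": 0.98,"ty": -0.07,"tz": 0.02,"wz": -0.94},
  {"tx": 0.98,"ty": 0.06,"tz": 0.02,"wz": -0.94},
  {"tx": 0.96,"ty": 0.18,"tz": 0.01,"wz": -0.94},
  {"tx": 0.93,"ty": 0.31,"tz": 0.02,"wz": -0.94},
  {"tx": 0.88,"ty": 0.43,"tz": 0.01,"wz": -0.94},
  {"tx": 0.82,"ty": 0.54,"tz": 0.02,"wz": -0.94},
], hand=1)

```text
$.motion[0]: bad value
```

carry_out([
  {"tx": 0.74,"ty": 0.64,"tz": 0.01,"wz": -0.94},
  {"tx": 0.65,"ty": 0.73,"tz": 0.02,"wz": -0.94},
  {"tx": 0.56,"ty": 0.81,"tz": 0.01,"wz": -0.94},
  {"tx": 0.44,"ty": 0.87,"tz": 0.02,"wz": -0.94},
  {},
  {},
  {},
])

```text
$.motion[0]: bad value
```

```bash
cat > shot.py <<'E'
import sys
from workcell import ctrl, capture, get_calibration
import cv2,numpy as np
n,tag=sys.argv[1:3]
s=ctrl.read_state();c=get_calibration(n);p,d=capture(n)
cv2.imwrite(f"pics/{n}{tag}.png",p[:,:,::-1]); np.savez(f"{n}{tag}.npz",p=p,d=d,**c)
np.set_printoptions(precision=4,suppress=True)
for k in("clock","position","tool_rot","qpos","contact_force","gripper_width"):print(k,s[k])
E
python3 shot.py wrist 1
```

```text
clock 0.15
position [ 0.254  -0.5978  0.2305]
tool_rot [-3.1401  0.0001  0.402 ]
qpos [ 1.07    0.399   0.0451  1.5376 -0.0187  1.2069 -0.0506]
contact_force [0.5482 0.461  0.0454]
gripper_width 0.0853218086027644
```

View pics/wrist1.png

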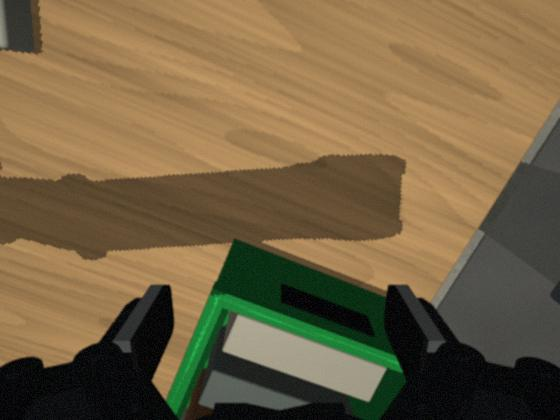

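The arm hasn't moved because the call was refused. The rows need all six keys.

carry_out([
  {"tx": 0.64,"ty": -0.74,"tz": 0.02,"wx": 0,"wy": 0,"wz": -0.94},
  {"tx": 0.73,"ty": -0.65,"tz": 0.02,"wx": 0,"wy": 0,"wz": -0.94},
  {"tx": 0.81,"ty": -0.55,"tz": 0.02,"wx": 0,"wy": 0,"wz": -0.94},
  {"tx": 0.87,"ty": -0.44,"tz": 0.02,"wx": 0,"wy": 0,"wz": -0.94},
  {"tx": 0.93,"ty": -0.32,"tz": 0.02,"wx": 0,"wy": 0,"wz": -0.94},
  {"tx": 0.96,"ty": -0.2,"tz": 0.02,"wx": 0,"wy": 0,"wz": -0.94},
  {"tx": 0.98,"ty": -0.07,"tz": 0.02,"wx": 0,"wy": 0,"wz": -0.94},
  {"tx": 0.98,"ty": 0.06,"tz": 0.02,"wx": 0,"wy": 0,"wz": -0.94},
  {"tx": 0.96,"ty": 0.18,"tz": 0.01,"wx": 0,"wy": 0,"wz": -0.94},
  {"tx": 0.93,"ty": 0.31,"tz": 0.02,"wx": 0,"wy": 0,"wz": -0.94},
  {"tx": 0.88,"ty": 0.43,"tz": 0.01,"wx": 0,"wy": 0,"wz": -0.94},
  {"tx": 0.82,"ty": 0.54,"tz": 0.02,"wx": 0,"wy": 0,"wz": -0.94},
], hand=1)

```text
clock: 1.4
position: [0.3975, -0.1488, 0.2226]
tool_rot: [3.141, 0.001, 1.982]
contact_force: [0.3, 0.3, 0.3]
gripper_width: 0.0856
```

carry_out([
  {"tx": 0.74,"ty": 0.64,"tz": 0.01,"wx": 0,"wy": 0,"wz": -0.94},
  {"tx": 0.65,"ty": 0.73,"tz": 0.02,"wx": 0,"wy": 0,"wz": -0.94},
  {"tx": 0.56,"ty": 0.81,"tz": 0.01,"wx": 0,"wy": 0,"wz": -0.94},
  {"tx": 0.44,"ty": 0.87,"tz": 0.02,"wx": 0,"wy": 0,"wz": -0.94},
  {"tx": 0,"ty": 0,"tz": 0,"wx": 0,"wy": 0,"wz": 0},
  {"tx": 0,"ty": 0,"tz": 0,"wx": 0,"wy": 0,"wz": 0},
  {"tx": 0,"ty": 0,"tz": 0,"wx": 0,"wy": 0,"wz": 0},
])

```text
clock: 2.1
position: [0.4438, -0.002, 0.2199]
tool_rot: [-3.141, -0.0, 2.5]
contact_force: [-0.6, -0.2, 0.2]
gripper_width: 0.0853
```

```bash
python3 shot.py wrist 1
```

```text
clock 2.1
position [ 0.4438 -0.002   0.2199]
tool_rot [-3.1406 -0.0001  2.4996]
qpos [ 0.5075  0.0581 -0.6187  2.0025  0.0387  1.0928  0.8006]
contact_force [-0.5664 -0.1627  0.158 ]
gripper_width 0.0852670805885941
```

View pics/wrist1.png

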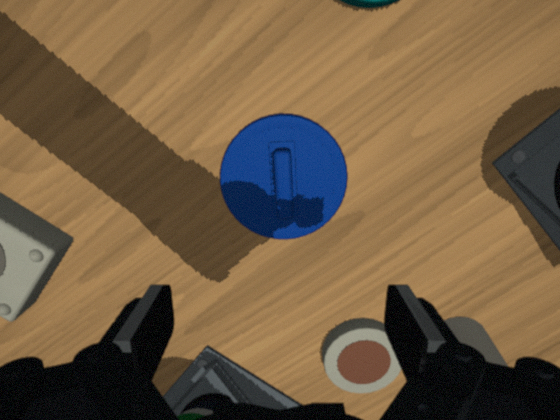

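The lid is centred near (284,176) and its bar is almost upright in the picture, so the yaw is nearly right. I'll refine it.

Run:
```python
from h import *
p,d,X=cloud("wrist1.npz")
hsv=cv2.cvtColor(p,cv2.COLOR_RGB2HSV)
m=cv2.inRange(hsv,(105,150,20),(130,255,255)); k,l,s,c=cv2.connectedComponentsWithStats(m)
i=1+np.argmax(s[1:,4]); cn=max(cv2.findContours((l==i).astype(np.uint8),0,1)[0],key=len)
e=cv2.fitEllipse(cn);print(e,ray("wrist1.npz",e[0],.015))
# bar from depth
P=X[l==i]; print(np.percentile(P[:,2],[5,30,50,90,99]))
mm=(l==i)&(X[...,2]>.036)&(X[...,2]<.06); B=X[mm]; print(len(B),B.mean(0)); r=cv2.minAreaRect(B[:,:2].astype(np.float32));print(r,cv2.fitLine(B[:,:2].astype(np.float32),2,0,.01,.01).ravel())
C=p[100:250,210:360,::-1];C=cv2.convertScaleAbs(C,alpha=2.0);cv2.imwrite("pics/lid1c.png",cv2.resize(C,None,fx=4,fy=4,interpolation=2))
```

```text
((283.1161193847656, 176.1784210205078), (122.81019592285156, 124.9693374633789), 84.28579711914062) [[0.44243488 0.00319887 0.015     ]]
[0.01685803 0.01781124 0.01831773 0.03881336 0.04335654]
1218 [0.44308062 0.00240742 0.04190094]
((0.44401276111602783, 0.0017970632761716843), (0.01600870117545128, 0.06275338679552078), 56.416229248046875) [ 0.83381    -0.55205154  0.44308063  0.00240742]
```

View pics/lid1c.png

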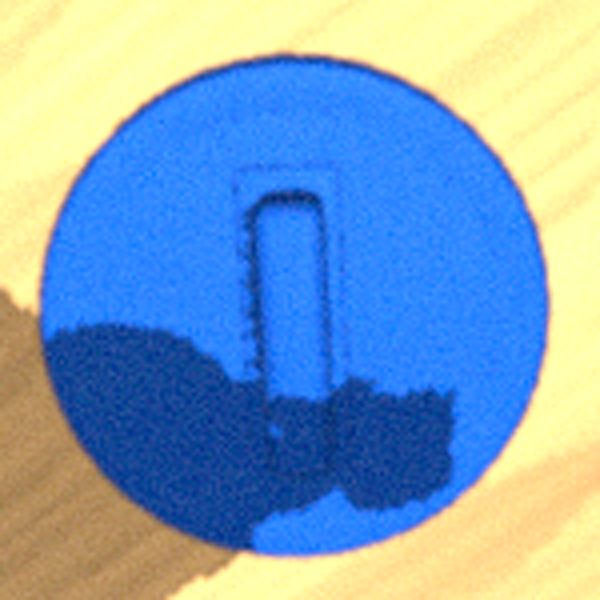

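Run:
```python
from h import *
plan([.4438,-.002,.2199],[-3.1406,0,2.4996],[.54,.235,.35],[np.pi,0,2.557])
```

```text
{"tx":0.2,"ty":0.77,"tz":-0.41,"wx":-0,"wy":-0,"wz":-0.05},
{"tx":0.2,"ty":0.77,"tz":-0.41,"wx":-0,"wy":-0,"wz":-0.05},
{"tx":0.19,"ty":0.78,"tz":-0.41,"wx":-0,"wy":-0,"wz":-0.05},
{"tx":0.19,"ty":0.78,"tz":-0.41,"wx":-0,"wy":-0,"wz":-0.05},
{"tx":0.18,"ty":0.78,"tz":-0.4,"wx":-0,"wy":-0,"wz":-0.05},
{"tx":0.18,"ty":0.78,"tz":-0.41,"wx":-0,"wy":-0,"wz":-0.05},
{"tx":0.17,"ty":0.78,"tz":-0.4,"wx":-0,"wy":-0,"wz":-0.05},
{"tx":0.16,"ty":0.78,"tz":-0.41,"wx":-0,"wy":-0,"wz":-0.05},
n 8 end [0.54001676 0.23502984 0.35005443] [-3.14060155e+00 -5.54114082e-05  2.55545051e+00] err [-1.67637191e-05 -2.98418356e-05 -5.44299807e-05] [-9.91062681e-04 -5.61792476e-05 -1.54946381e-03]
```

carry_out([
  {"tx": 0.2,"ty": 0.77,"tz": -0.41,"wx": 0,"wy": 0,"wz": -0.05},
  {"tx": 0.2,"ty": 0.77,"tz": -0.41,"wx": 0,"wy": 0,"wz": -0.05},
  {"tx": 0.19,"ty": 0.78,"tz": -0.41,"wx": 0,"wy": 0,"wz": -0.05},
  {"tx": 0.19,"ty": 0.78,"tz": -0.41,"wx": 0,"wy": 0,"wz": -0.05},
  {"tx": 0.18,"ty": 0.78,"tz": -0.4,"wx": 0,"wy": 0,"wz": -0.05},
  {"tx": 0.18,"ty": 0.78,"tz": -0.41,"wx": 0,"wy": 0,"wz": -0.05},
  {"tx": 0.17,"ty": 0.78,"tz": -0.4,"wx": 0,"wy": 0,"wz": -0.05},
  {"tx": 0.16,"ty": 0.78,"tz": -0.41,"wx": 0,"wy": 0,"wz": -0.05},
  {"tx": 0,"ty": 0,"tz": 0,"wx": 0,"wy": 0,"wz": 0},
  {"tx": 0,"ty": 0,"tz": 0,"wx": 0,"wy": 0,"wz": 0},
])

```text
clock: 3.15
position: [0.54, 0.2354, 0.35]
tool_rot: [-3.141, -0.0, 2.557]
contact_force: [-0.2, -0.4, -0.4]
gripper_width: 0.0854
```

```bash
python3 shot.py wrist 2
```

```text
clock 3.15
position [0.54   0.2354 0.35  ]
tool_rot [-3.1406 -0.      2.5567]
qpos [ 0.1268  0.2959 -0.7844  1.4925  0.2096  1.4405  0.3226]
contact_force [-0.2318 -0.3504 -0.3719]
gripper_width 0.08539901589173324
```

View pics/wrist2.png

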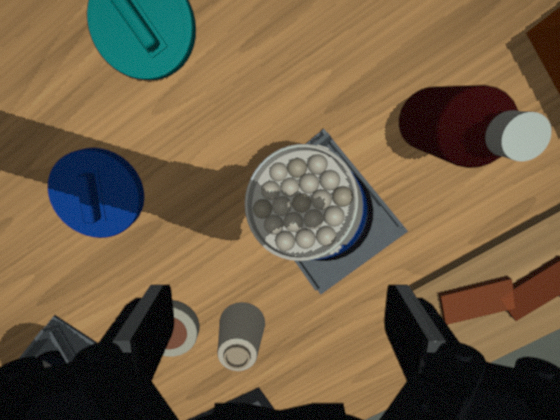

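The tub mouth is at (303,203), nearly face-on. I'll fit the rim with depth.

```bash
cat > tubfit.py <<'E'
from h import *
from scipy.optimize import least_squares
def fit(f):
    p,d,X=cloud(f); P=X[(d>0)]; P=P[np.linalg.norm(P-[.565,.24,.156],axis=1)<.08]
    c=np.array([.565,.24,.156]);ps=.087;tilt=np.radians(30)
    for it in range(8):
        n=np.array([-np.sin(tilt)*np.cos(ps),-np.sin(tilt)*np.sin(ps),np.cos(tilt)])
        ex=np.array([np.cos(tilt)*np.cos(ps),np.cos(tilt)*np.sin(ps),np.sin(tilt)]);ey=np.cross(n,ex)
        q=(P-c)@np.c_[ex,ey,n]; r=np.hypot(q[:,0],q[:,1])
        m=(r>.0515)&(r<.0555)&(np.abs(q[:,2])<(.008 if it<4 else .004))
        S=P[m]; cc=S.mean(0); u,s,vt=np.linalg.svd(S-cc,full_matrices=False); nn=vt[2]*np.sign(vt[2,2])
        # circle outer edge: points |z|<4mm, outer silhouette
        m2=(r<.062)&(r>.050)&(np.abs(q[:,2])<.004)
        Q=q[m2]; th=np.arctan2(Q[:,1],Q[:,0]); b=((th+np.pi)/(2*np.pi)*48).astype(int)
        E=np.array([Q[b==i][np.argsort(np.hypot(*Q[b==i,:2].T))[int(.95*(sum(b==i)-1))]] for i in range(48) if sum(b==i)>3])
        sol=least_squares(lambda a:np.hypot(E[:,0]-a[0],E[:,1]-a[1])-a[2],[0,0,.056],loss='soft_l1',f_scale=.001)
        dz=np.median(q[m][:,2])
        c=c+ex*sol.x[0]+ey*sol.x[1]+n*dz
        ps=np.arctan2(-nn[1],-nn[0])
    print(f,len(S),'c',c.round(4),'n',nn.round(4),'tilt',np.degrees(np.arccos(nn[2])).round(2),'yaw',np.degrees(ps).round(2),'r',sol.x[2].round(4),'rms',(s[2]/np.sqrt(len(S))).round(4),len(E))
for f in ("wrist2.npz","top0.npz","side0.npz"): fit(f)
p=load("wrist2.npz")[0];cv2.imwrite("pics/tub2c.png",cv2.resize(p[120:300,230:410,::-1],None,fx=3.3,fy=3.3,interpolation=2))
E
python3 tubfit.py
```

```text
wrist2.npz 1229 c [0.5645 0.2405 0.1545] n [-0.5019 -0.0657  0.8624] tilt 30.41 yaw 7.46 r 0.0556 rms 0.0013 48
top0.npz 161 c [0.5637 0.2398 0.1566] n [-0.4997 -0.0544  0.8645] tilt 30.18 yaw 6.22 r 0.0548 rms 0.0018 35
side0.npz 155 c [0.567  0.2408 0.1558] n [-0.4961 -0.0687  0.8656] tilt 30.05 yaw 7.88 r 0.0547 rms 0.002 31
```

View pics/tub2c.png

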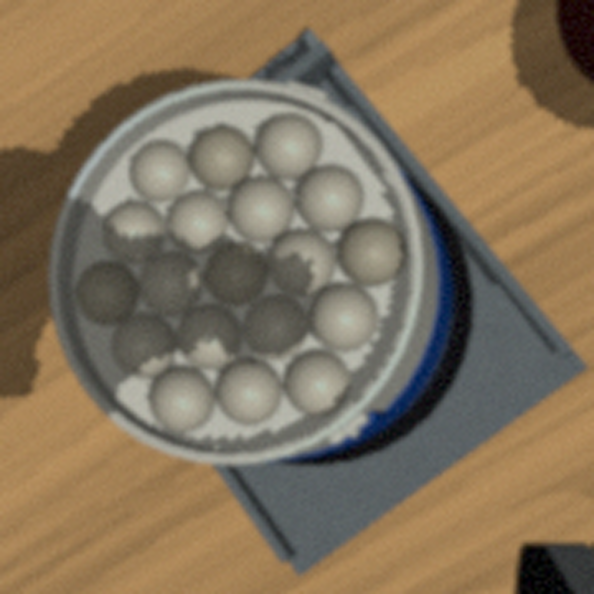

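Run:
```python
from h import *
plan([.54,.2354,.35],[-3.1406,0,2.5567],[.4435,.0022,.10],[np.pi,0,2.557],n=10)
plan([.4435,.0022,.10],[np.pi,0,2.557],[.4435,.0022,.0215],[np.pi,0,2.557],n=4)
```

```text
{"tx":-0.12,"ty":-0.62,"tz":0.63,"wx":-0,"wy":-0,"wz":-0},
{"tx":-0.12,"ty":-0.62,"tz":0.63,"wx":-0,"wy":-0,"wz":-0},
{"tx":-0.12,"ty":-0.62,"tz":0.62,"wx":-0,"wy":-0,"wz":-0},
{"tx":-0.12,"ty":-0.62,"tz":0.63,"wx":-0,"wy":-0,"wz":-0},
{"tx":-0.12,"ty":-0.62,"tz":0.62,"wx":-0,"wy":-0,"wz":-0},
{"tx":-0.12,"ty":-0.62,"tz":0.63,"wx":-0,"wy":-0,"wz":-0},
{"tx":-0.12,"ty":-0.62,"tz":0.62,"wx":-0,"wy":-0,"wz":-0},
{"tx":-0.12,"ty":-0.62,"tz":0.63,"wx":-0,"wy":-0,"wz":-0},
{"tx":-0.12,"ty":-0.61,"tz":0.62,"wx":-0,"wy":-0,"wz":-0},
{"tx":-0.13,"ty":-0.62,"tz":0.63,"wx":-0,"wy":-0,"wz":-0},
n 10 end [0.44351496 0.00202895 0.0998459 ] [-3.1406  0.      2.5567] err [-1.49613324e-05  1.71047360e-04  1.54095644e-04] [-9.92653582e-04 -1.48898038e-07 -2.99999975e-04]
{"tx":0,"ty":-0,"tz":0.49,"wx":0,"wy":0,"wz":0},
{"tx":-0,"ty":-0,"tz":0.49,"wx":0,"wy":0,"wz":0},
{"tx":-0,"ty":-0,"tz":0.49,"wx":0,"wy":0,"wz":0},
{"tx":-0,"ty":-0,"tz":0.49,"wx":0,"wy":0,"wz":0},
n 4 end [0.4435 0.0022 0.0216] [3.14159265 0.         2.557     ] err [ 0.00000000e+00 -8.67361738e-18 -1.00000000e-04] [0. 0. 0.]
```

carry_out([
  {"tx": -0.12,"ty": -0.62,"tz": 0.63,"wx": 0,"wy": 0,"wz": 0},
  {"tx": -0.12,"ty": -0.62,"tz": 0.63,"wx": 0,"wy": 0,"wz": 0},
  {"tx": -0.12,"ty": -0.62,"tz": 0.62,"wx": 0,"wy": 0,"wz": 0},
  {"tx": -0.12,"ty": -0.62,"tz": 0.63,"wx": 0,"wy": 0,"wz": 0},
  {"tx": -0.12,"ty": -0.62,"tz": 0.62,"wx": 0,"wy": 0,"wz": 0},
  {"tx": -0.12,"ty": -0.62,"tz": 0.63,"wx": 0,"wy": 0,"wz": 0},
  {"tx": -0.12,"ty": -0.62,"tz": 0.62,"wx": 0,"wy": 0,"wz": 0},
  {"tx": -0.12,"ty": -0.62,"tz": 0.63,"wx": 0,"wy": 0,"wz": 0},
  {"tx": -0.12,"ty": -0.61,"tz": 0.62,"wx": 0,"wy": 0,"wz": 0},
  {"tx": -0.13,"ty": -0.62,"tz": 0.63,"wx": 0,"wy": 0,"wz": 0},
  {"tx": 0,"ty": 0,"tz": 0,"wx": 0,"wy": 0,"wz": 0},
  {"tx": 0,"ty": 0,"tz": 0,"wx": 0,"wy": 0,"wz": 0},
])

```text
clock: 4.4
position: [0.4425, 0.0013, 0.0996]
tool_rot: [-3.14, -0.001, 2.554]
contact_force: [0.1, 0.4, 0.2]
gripper_width: 0.0855
```

carry_out([
  {"tx": 0,"ty": 0,"tz": 0.6,"wx": 0,"wy": 0,"wz": 0},
  {"tx": 0,"ty": 0,"tz": 0.5,"wx": 0,"wy": 0,"wz": 0},
  {"tx": 0,"ty": 0,"tz": 0.5,"wx": 0,"wy": 0,"wz": 0},
  {"tx": 0,"ty": 0,"tz": 0.36,"wx": 0,"wy": 0,"wz": 0},
  {"tx": 0,"ty": 0,"tz": 0,"wx": 0,"wy": 0,"wz": 0},
  {"tx": 0,"ty": 0,"tz": 0,"wx": 0,"wy": 0,"wz": 0},
])

```text
clock: 5.0
position: [0.4447, 0.0035, 0.0226]
tool_rot: [3.141, 0.001, 2.558]
contact_force: [-0.7, 0.2, 0.3]
gripper_width: 0.0854
```

carry_out([
  {"tx": 0,"ty": 0,"tz": 0,"wx": 0,"wy": 0,"wz": 0},
  {"tx": 0,"ty": 0,"tz": 0,"wx": 0,"wy": 0,"wz": 0},
  {"tx": 0,"ty": 0,"tz": 0,"wx": 0,"wy": 0,"wz": 0},
  {"tx": 0,"ty": 0,"tz": 0,"wx": 0,"wy": 0,"wz": 0},
  {"tx": 0,"ty": 0,"tz": 0,"wx": 0,"wy": 0,"wz": 0},
  {"tx": 0,"ty": 0,"tz": 0,"wx": 0,"wy": 0,"wz": 0},
  {"tx": 0,"ty": 0,"tz": 0,"wx": 0,"wy": 0,"wz": 0},
  {"tx": 0,"ty": 0,"tz": 0,"wx": 0,"wy": 0,"wz": 0},
], hand=0)

```text
clock: 5.8
position: [0.4438, 0.003, 0.022]
tool_rot: [-3.141, 0.0, 2.558]
contact_force: [-1.4, -0.9, 5.8]
gripper_width: 0.0144
```

```bash
cat >> h.py <<'E'
C=np.array([.5647,.2404,.156]);PS=np.radians(7.5);TI=np.radians(30)
N=np.array([-np.sin(TI)*np.cos(PS),-np.sin(TI)*np.sin(PS),np.cos(TI)])
EX=np.array([np.cos(TI)*np.cos(PS),np.cos(TI)*np.sin(PS),np.sin(TI)]);EY=np.cross(N,EX)
RT=Ro.from_matrix(np.c_[EY,EX,-N])
def tubp(x,y,z): return C+EX*x+EY*y+N*z
E
python3 - <<'E'
from h import *
print(RT.as_euler('xyz'),tubp(0,0,.1))
plan([.4438,.0026,.26],[np.pi,0,2.557],tubp(0,0,.1),RT,n=10)
E
```

```text
[2.61799388e+00 2.22044605e-16 1.70169602e+00] [0.51512776 0.23387369 0.24260254]
{"tx":0.17,"ty":0.58,"tz":0.04,"wx":-0.35,"wy":-0.16,"wz":0.6},
{"tx":0.22,"ty":0.56,"tz":0.07,"wx":-0.35,"wy":-0.16,"wz":0.6},
{"tx":0.27,"ty":0.54,"tz":0.09,"wx":-0.35,"wy":-0.16,"wz":0.6},
{"tx":0.31,"ty":0.51,"tz":0.11,"wx":-0.35,"wy":-0.16,"wz":0.6},
{"tx":0.36,"ty":0.47,"tz":0.12,"wx":-0.35,"wy":-0.16,"wz":0.6},
{"tx":0.4,"ty":0.44,"tz":0.14,"wx":-0.35,"wy":-0.16,"wz":0.6},
{"tx":0.44,"ty":0.39,"tz":0.15,"wx":-0.35,"wy":-0.16,"wz":0.6},
{"tx":0.47,"ty":0.35,"tz":0.16,"wx":-0.35,"wy":-0.16,"wz":0.6},
{"tx":0.5,"ty":0.3,"tz":0.16,"wx":-0.35,"wy":-0.16,"wz":0.6},
{"tx":0.52,"ty":0.25,"tz":0.16,"wx":-0.35,"wy":-0.16,"wz":0.6},
n 10 end [0.51499878 0.23370433 0.24259406] [ 2.62027958e+00 -4.95160500e-05  1.69925830e+00] err [1.28977238e-04 1.69359578e-04 8.48490628e-06] [-0.00228564  0.00117354 -0.00213723]
```

carry_out([
  {"tx": 0,"ty": 0,"tz": -0.4,"wx": 0,"wy": 0,"wz": 0},
  {"tx": 0,"ty": 0,"tz": -0.9,"wx": 0,"wy": 0,"wz": 0},
  {"tx": 0,"ty": 0,"tz": -1,"wx": 0,"wy": 0,"wz": 0},
  {"tx": 0,"ty": 0,"tz": -1,"wx": 0,"wy": 0,"wz": 0},
  {"tx": 0,"ty": 0,"tz": -1,"wx": 0,"wy": 0,"wz": 0},
  {"tx": 0,"ty": 0,"tz": -1,"wx": 0,"wy": 0,"wz": 0},
  {"tx": 0,"ty": 0,"tz": -0.6,"wx": 0,"wy": 0,"wz": 0},
  {"tx": 0,"ty": 0,"tz": 0,"wx": 0,"wy": 0,"wz": 0},
  {"tx": 0,"ty": 0,"tz": 0,"wx": 0,"wy": 0,"wz": 0},
])

```text
clock: 6.7
position: [0.4431, 0.0029, 0.257]
tool_rot: [-3.141, -0.0, 2.558]
contact_force: [-0.1, -0.7, -2.1]
gripper_width: 0.0148
```

```bash
python3 shot.py wrist 3
```

```text
clock 6.7
position [0.4431 0.0029 0.257 ]
tool_rot [-3.1408 -0.0003  2.5576]
qpos [ 0.5848  0.0216 -0.6927  1.9502  0.0154  1.1756  0.8731]
contact_force [-0.1186 -0.6772 -2.0925]
gripper_width 0.014780525809350199
```

View pics/wrist3.png

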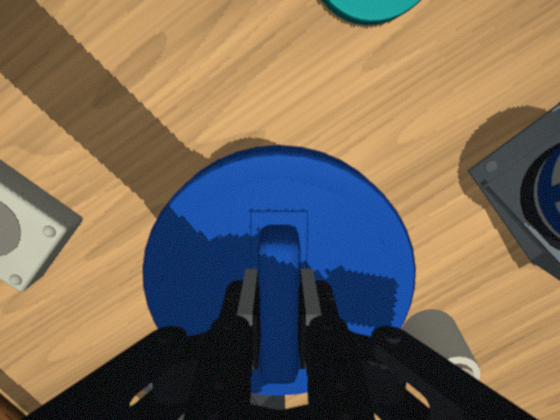

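The lid is held level with the bar between the pads, its centre near (280,270). I'll fit its pose in the tool frame.

```bash
cat > lidtool.py <<'E'
from h import *
from scipy.optimize import least_squares
import sys
def lid(f,pos,rot):
    p,d,X=cloud(f); hsv=cv2.cvtColor(p,cv2.COLOR_RGB2HSV)
    m=cv2.inRange(hsv,(105,150,15),(130,255,255)); k,l,s,c=cv2.connectedComponentsWithStats(m); i=1+np.argmax(s[1:,4])
    T=rpy(rot).inv().apply((X-np.array(pos)).reshape(-1,3)).reshape(X.shape)
    Q=T[(l==i)&(d>0)]
    med=np.median(Q[:,2]); D=Q[np.abs(Q[:,2]-med)<.003]
    for _ in range(4):
        A=np.c_[D[:,:2],np.ones(len(D))]; co=np.linalg.lstsq(A,D[:,2],rcond=None)[0]; D=D[np.abs(A@co-D[:,2])<.0015]
    r0=np.c_[D[:,0]-0,D[:,1]];th=np.arctan2(D[:,1],D[:,0]);b=np.floor((th+np.pi)/(2*np.pi)*72).astype(int);E=[]
    for i in range(72):
        q=D[b==i]
        if len(q)>10: E.append(q[np.argmax(np.hypot(q[:,0],q[:,1]))])
    E=np.array(E);E=E[np.hypot(E[:,0],E[:,1])>.055]
    sol=least_squares(lambda a:np.hypot(E[:,0]-a[0],E[:,1]-a[1])-a[2],[0,0,.061],loss='soft_l1',f_scale=.001)
    sol2=least_squares(lambda a:np.hypot(E[:,0]-a[0],E[:,1]-a[1])-.061,[0,0],loss='soft_l1',f_scale=.001)
    print('plane slopes',co[:2],'z at 0',co[2],'centre',sol.x,'fixed r',sol2.x,len(E))
if __name__=="__main__": lid("wrist3.npz",[.4431,.0029,.257],[-3.1408,-.0003,2.5576])
E
python3 lidtool.py
```

```text
plane slopes [-3.26310500e-03  1.86658593e-05] z at 0 0.00401162141964241 centre [-0.00108172 -0.00058449  0.06014993] fixed r [-0.00169426 -0.00062975] 52
```

carry_out([
  {"tx": 0.17,"ty": 0.58,"tz": 0.04,"wx": -0.35,"wy": -0.16,"wz": 0.6},
  {"tx": 0.22,"ty": 0.56,"tz": 0.07,"wx": -0.35,"wy": -0.16,"wz": 0.6},
  {"tx": 0.27,"ty": 0.54,"tz": 0.09,"wx": -0.35,"wy": -0.16,"wz": 0.6},
  {"tx": 0.31,"ty": 0.51,"tz": 0.11,"wx": -0.35,"wy": -0.16,"wz": 0.6},
  {"tx": 0.36,"ty": 0.47,"tz": 0.12,"wx": -0.35,"wy": -0.16,"wz": 0.6},
  {"tx": 0.4,"ty": 0.44,"tz": 0.14,"wx": -0.35,"wy": -0.16,"wz": 0.6},
  {"tx": 0.44,"ty": 0.39,"tz": 0.15,"wx": -0.35,"wy": -0.16,"wz": 0.6},
  {"tx": 0.47,"ty": 0.35,"tz": 0.16,"wx": -0.35,"wy": -0.16,"wz": 0.6},
  {"tx": 0.5,"ty": 0.3,"tz": 0.16,"wx": -0.35,"wy": -0.16,"wz": 0.6},
  {"tx": 0.52,"ty": 0.25,"tz": 0.16,"wx": -0.35,"wy": -0.16,"wz": 0.6},
  {"tx": 0,"ty": 0,"tz": 0,"wx": 0,"wy": 0,"wz": 0},
  {"tx": 0,"ty": 0,"tz": 0,"wx": 0,"wy": 0,"wz": 0},
])

```text
clock: 7.95
position: [0.5095, 0.2204, 0.2381]
tool_rot: [2.653, 0.017, 1.742]
contact_force: [-0.1, 0.4, -0.9]
gripper_width: 0.0148
```

```bash
cat > st.py <<'E'
from h import *
from workcell import ctrl
import sys
np.set_printoptions(precision=4,suppress=True)
s=ctrl.read_state(); r=rpy(s['tool_rot']); q=(np.array(s['position'])-C)@np.c_[EX,EY,N]
f=np.array(s['contact_force'])@np.c_[EX,EY,N]
print('clk',s['clock'],'tubxyz mm',q*1000,'rotvec err (tool) deg',np.degrees((r.inv()*RT).as_rotvec()),'F tub',f,'w',s['gripper_width'])
if len(sys.argv)>3:
    t=[float(a)/1000 for a in sys.argv[1:4]]
    plan(s['position'],r,tubp(*t),RT,n=int(sys.argv[4]) if len(sys.argv)>4 else None)
E
python3 st.py .5 1 30 5
```

```text
clk 7.95 tubxyz mm [ -8.6218 -12.5987  99.7931] rotvec err (tool) deg [-1.9859 -0.3022  2.4952] F tub [-0.4632  0.3664 -0.7849] w 0.014762568302296728
{"tx":0.06,"ty":0.06,"tz":0.35,"wx":-0.05,"wy":-0.01,"wz":0.06},
{"tx":0.07,"ty":0.06,"tz":0.35,"wx":-0.05,"wy":-0.01,"wz":0.06},
{"tx":0.07,"ty":0.05,"tz":0.35,"wx":-0.05,"wy":-0.01,"wz":0.06},
{"tx":0.06,"ty":0.05,"tz":0.35,"wx":-0.05,"wy":-0.01,"wz":0.06},
{"tx":0.07,"ty":0.05,"tz":0.34,"wx":-0.05,"wy":-0.01,"wz":0.06},
n 5 end [0.55   0.2395 0.1822] [2.6177 0.0023 1.7023] err [ 0.0001 -0.      0.    ] [0.0003 0.0017 0.0017]
```

```bash
python3 st.py .5 1 50 5
```

```text
clk 7.95 tubxyz mm [ -8.6218 -12.5987  99.7931] rotvec err (tool) deg [-1.9859 -0.3022  2.4952] F tub [-0.4632  0.3664 -0.7849] w 0.014762568302296728
{"tx":0.06,"ty":0.06,"tz":0.25,"wx":-0.05,"wy":-0.01,"wz":0.06},
{"tx":0.07,"ty":0.05,"tz":0.25,"wx":-0.05,"wy":-0.01,"wz":0.06},
{"tx":0.07,"ty":0.05,"tz":0.25,"wx":-0.05,"wy":-0.01,"wz":0.06},
{"tx":0.06,"ty":0.05,"tz":0.25,"wx":-0.05,"wy":-0.01,"wz":0.06},
{"tx":0.07,"ty":0.05,"tz":0.24,"wx":-0.05,"wy":-0.01,"wz":0.06},
n 5 end [0.5401 0.2382 0.1995] [2.6177 0.0023 1.7023] err [0.0001 0.     0.    ] [0.0003 0.0017 0.0017]
```

carry_out([
  {"tx": 0.06,"ty": 0.06,"tz": 0.25,"wx": -0.05,"wy": -0.01,"wz": 0.06},
  {"tx": 0.07,"ty": 0.05,"tz": 0.25,"wx": -0.05,"wy": -0.01,"wz": 0.06},
  {"tx": 0.07,"ty": 0.05,"tz": 0.25,"wx": -0.05,"wy": -0.01,"wz": 0.06},
  {"tx": 0.06,"ty": 0.05,"tz": 0.25,"wx": -0.05,"wy": -0.01,"wz": 0.06},
  {"tx": 0.07,"ty": 0.05,"tz": 0.24,"wx": -0.05,"wy": -0.01,"wz": 0.06},
  {"tx": 0,"ty": 0,"tz": 0,"wx": 0,"wy": 0,"wz": 0},
  {"tx": 0,"ty": 0,"tz": 0,"wx": 0,"wy": 0,"wz": 0},
  {"tx": 0,"ty": 0,"tz": 0,"wx": 0,"wy": 0,"wz": 0},
])

```text
clock: 8.75
position: [0.5417, 0.2381, 0.2019]
tool_rot: [2.613, 0.002, 1.699]
contact_force: [0.6, 0.0, -1.0]
gripper_width: 0.0147
```

```bash
python3 st.py .5 1 35 2; python3 shot.py side 4;python3 shot.py wrist 4
```

```text
clk 8.75 tubxyz mm [ 2.9821  0.7625 51.303 ] rotvec err (tool) deg [ 0.2769  0.1559 -0.0607] F tub [ 0.0737 -0.0824 -1.1439] w 0.014741592684981939
{"tx":0,"ty":-0.03,"tz":0.2,"wx":0.02,"wy":0.01,"wz":-0},
{"tx":0.01,"ty":-0.03,"tz":0.21,"wx":0.02,"wy":0.01,"wz":-0},
n 2 end [0.5478 0.2393 0.1865] [ 2.6187 -0.0006  1.7008] err [-0.0002 -0.0002  0.    ] [-0.0008 -0.0001 -0.0011]
clock 8.75
position [0.5417 0.2381 0.2019]
tool_rot [2.6132 0.0018 1.6994]
qpos [ 0.291   0.1635 -0.9872  2.1003  0.7427  0.6049 -1.0785]
contact_force [ 0.6411  0.0013 -0.9538]
gripper_width 0.014741592684981939
clock 8.8
position [0.5418 0.2383 0.2021]
tool_rot [2.6127 0.0018 1.6995]
qpos [ 0.291   0.1634 -0.9875  2.1002  0.743   0.6048 -1.0789]
contact_force [-0.1516 -0.1556 -1.429 ]
gripper_width 0.014749083910356064
```

View pics/side4.png

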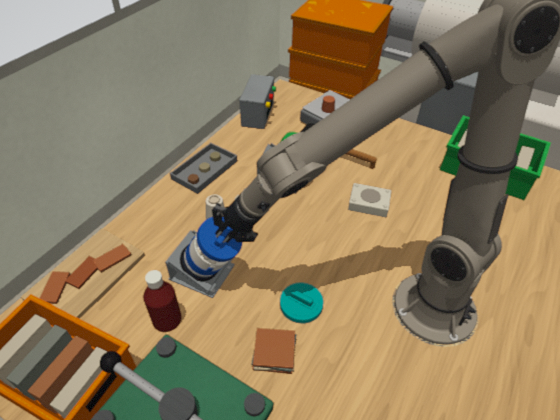

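View pics/wrist4.png

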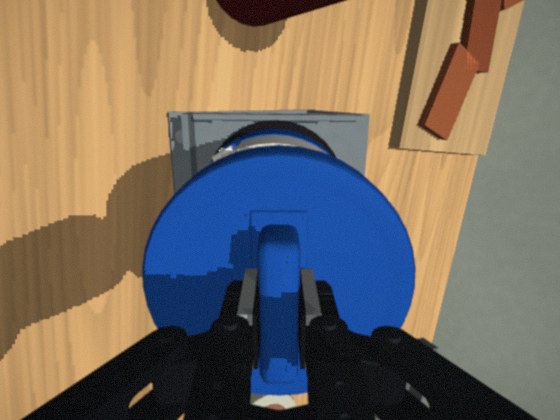

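carry_out([
  {"tx": 0,"ty": -0.03,"tz": 0.26,"wx": 0.02,"wy": 0.01,"wz": 0},
  {"tx": 0.01,"ty": -0.03,"tz": 0.26,"wx": 0.02,"wy": 0.01,"wz": 0},
  {"tx": 0,"ty": 0,"tz": 0,"wx": 0,"wy": 0,"wz": 0},
  {"tx": 0,"ty": 0,"tz": 0,"wx": 0,"wy": 0,"wz": 0},
  {"tx": 0,"ty": 0,"tz": 0,"wx": 0,"wy": 0,"wz": 0},
])

```text
clock: 9.35
position: [0.55, 0.2407, 0.1832]
tool_rot: [2.618, -0.001, 1.702]
contact_force: [0.6, -1.1, -1.1]
gripper_width: 0.0149
```

```bash
python3 st.py .5 1 20 3
```

```text
clk 9.35 tubxyz mm [ 1.0124  2.1871 30.8495] rotvec err (tool) deg [ 0.0201 -0.0683 -0.0278] F tub [-0.1243 -1.1615 -1.2152] w 0.014867153612231449
{"tx":-0.01,"ty":-0,"tz":0.09,"wx":0,"wy":-0,"wz":-0},
{"tx":-0.01,"ty":-0.01,"tz":0.09,"wx":0,"wy":-0,"wz":-0},
{"tx":-0.01,"ty":-0,"tz":0.09,"wx":0,"wy":-0,"wz":-0},
n 3 end [0.5552 0.2402 0.1737] [ 2.6176 -0.0013  1.7019] err [-0.0001 -0.     -0.0001] [ 0.0004 -0.0012 -0.0005]
```

carry_out([
  {"tx": -0.01,"ty": -0.01,"tz": 0.1,"wx": 0,"wy": 0,"wz": 0},
  {"tx": -0.01,"ty": 0,"tz": 0.1,"wx": 0,"wy": 0,"wz": 0},
  {"tx": 0,"ty": 0,"tz": 0.05,"wx": 0,"wy": 0,"wz": 0},
  {"tx": 0,"ty": 0,"tz": 0,"wx": 0,"wy": 0,"wz": 0},
  {"tx": 0,"ty": 0,"tz": 0,"wx": 0,"wy": 0,"wz": 0},
])

```text
clock: 9.85
position: [0.5545, 0.2404, 0.1735]
tool_rot: [2.619, -0.001, 1.702]
contact_force: [0.7, -0.2, -1.0]
gripper_width: 0.0146
```

```bash
python3 st.py .5 1 20 3
```

```text
clk 9.85 tubxyz mm [ 0.0162  1.2861 20.1801] rotvec err (tool) deg [-0.0566 -0.0713 -0.035 ] F tub [ 0.046  -0.2946 -1.1893] w 0.014588170341928707
{"tx":-0,"ty":0,"tz":0,"wx":-0,"wy":-0,"wz":-0},
{"tx":-0,"ty":0.01,"tz":0,"wx":-0,"wy":-0,"wz":-0},
{"tx":-0.01,"ty":0,"tz":0,"wx":-0,"wy":-0,"wz":-0},
n 3 end [0.5549 0.24   0.1737] [ 2.619  -0.0014  1.7018] err [ 0.0001  0.0001 -0.0001] [-0.001  -0.0012 -0.0006]
```

carry_out([
  {"tx": 0,"ty": 0.01,"tz": 0.05,"wx": 0,"wy": 0,"wz": 0},
  {"tx": 0,"ty": 0,"tz": 0.05,"wx": 0,"wy": 0,"wz": 0},
  {"tx": 0,"ty": 0,"tz": 0,"wx": 0,"wy": 0,"wz": 0},
  {"tx": 0,"ty": 0,"tz": 0,"wx": 0,"wy": 0,"wz": 0},
])

```text
clock: 10.25
position: [0.5569, 0.2407, 0.1703]
tool_rot: [2.619, -0.001, 1.702]
contact_force: [-0.6, 0.7, -1.4]
gripper_width: 0.0148
```

```bash
python3 st.py
```

```text
clk 10.25 tubxyz mm [ 0.457   1.2794 16.2304] rotvec err (tool) deg [-0.0486 -0.0681 -0.0354] F tub [-1.1471  0.7575 -0.974 ] w 0.014841043988909662
```

carry_out([
  {"tx": 0,"ty": 0,"tz": 0.03,"wx": 0,"wy": 0,"wz": 0},
  {"tx": 0,"ty": 0,"tz": 0.03,"wx": 0,"wy": 0,"wz": 0},
  {"tx": 0,"ty": 0,"tz": 0,"wx": 0,"wy": 0,"wz": 0},
  {"tx": 0,"ty": 0,"tz": 0,"wx": 0,"wy": 0,"wz": 0},
])

```text
clock: 10.65
position: [0.558, 0.2408, 0.1682]
tool_rot: [2.619, -0.001, 1.702]
contact_force: [0.8, 0.7, -1.0]
gripper_width: 0.0149
```

```bash
python3 st.py
```

```text
clk 10.65 tubxyz mm [ 0.4339  1.2828 13.8564] rotvec err (tool) deg [-0.0487 -0.0689 -0.0394] F tub [ 0.2095  0.6113 -1.3188] w 0.014926052528670837
```

carry_out([
  {"tx": 0,"ty": 0,"tz": 0.03,"wx": 0,"wy": 0,"wz": 0},
  {"tx": 0,"ty": 0,"tz": 0.03,"wx": 0,"wy": 0,"wz": 0},
  {"tx": 0,"ty": 0,"tz": 0,"wx": 0,"wy": 0,"wz": 0},
  {"tx": 0,"ty": 0,"tz": 0,"wx": 0,"wy": 0,"wz": 0},
])

```text
clock: 11.05
position: [0.5591, 0.2416, 0.1662]
tool_rot: [2.619, -0.002, 1.702]
contact_force: [-2.2, 1.5, -0.6]
gripper_width: 0.0144
```

```bash
python3 st.py
```

```text
clk 11.05 tubxyz mm [ 0.4387  1.9124 11.5704] rotvec err (tool) deg [-0.0372 -0.1276 -0.0218] F tub [-2.0386  1.7383  0.4461] w 0.014398485709854475
```

carry_out([
  {"tx": 0,"ty": 0,"tz": 0.03,"wx": 0,"wy": 0,"wz": 0},
  {"tx": 0,"ty": 0,"tz": 0.02,"wx": 0,"wy": 0,"wz": 0},
  {"tx": 0,"ty": 0,"tz": 0,"wx": 0,"wy": 0,"wz": 0},
  {"tx": 0,"ty": 0,"tz": 0,"wx": 0,"wy": 0,"wz": 0},
])

```text
clock: 11.45
position: [0.5601, 0.2415, 0.1646]
tool_rot: [2.619, -0.002, 1.702]
contact_force: [-3.4, 1.9, 1.9]
gripper_width: 0.0146
```

```bash
python3 st.py;python3 shot.py side 5 >/dev/null;  python3 - <<'E'
from h import *
p=load("side5.npz")[0];cv2.imwrite("pics/side5c.png",cv2.resize(p[185:305,150:270,::-1],None,fx=5,fy=5,interpolation=2))
E
```

```text
clk 11.45 tubxyz mm [0.516  1.7115 9.6466] rotvec err (tool) deg [-0.0295 -0.1018 -0.0249] F tub [-1.7643  2.3289  3.1569] w 0.014633067400928613
```

View pics/side5c.png

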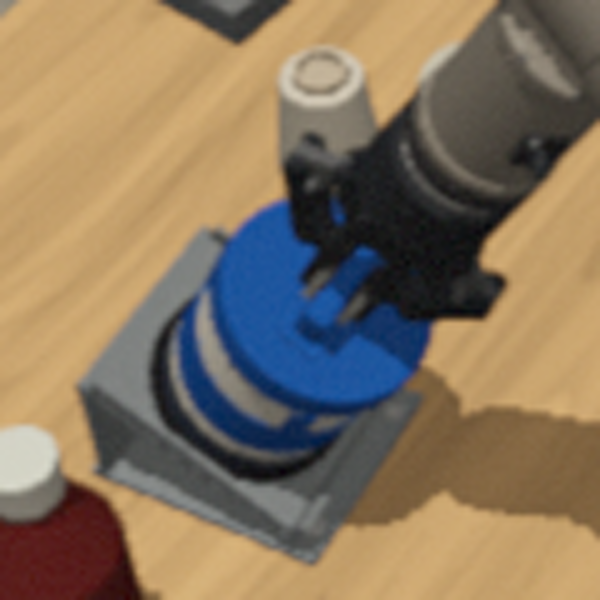

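carry_out([
  {"tx": 0,"ty": 0,"tz": -0.03,"wx": 0,"wy": 0,"wz": 0},
  {"tx": 0,"ty": 0,"tz": 0,"wx": 0,"wy": 0,"wz": 0},
  {"tx": 0,"ty": 0,"tz": 0,"wx": 0,"wy": 0,"wz": 0},
  {"tx": 0,"ty": 0,"tz": 0,"wx": 0,"wy": 0,"wz": 0},
  {"tx": 0,"ty": 0,"tz": 0,"wx": 0,"wy": 0,"wz": 0},
  {"tx": 0,"ty": 0,"tz": -0.5,"wx": 0,"wy": 0,"wz": 0},
  {"tx": 0,"ty": 0,"tz": -0.8,"wx": 0,"wy": 0,"wz": 0},
  {"tx": 0,"ty": 0,"tz": -0.7,"wx": 0,"wy": 0,"wz": 0},
  {"tx": 0,"ty": 0,"tz": 0,"wx": 0,"wy": 0,"wz": 0},
  {"tx": 0,"ty": 0,"tz": 0,"wx": 0,"wy": 0,"wz": 0},
], hand=0.6)

```text
clock: 12.5
position: [0.5204, 0.2351, 0.2353]
tool_rot: [2.617, 0.0, 1.701]
contact_force: [0.7, -0.1, -0.1]
gripper_width: 0.051
```

```bash
python3 st.py;python3 shot.py wrist 6
```

```text
clk 12.5 tubxyz mm [ 1.0372  0.4753 90.9369] rotvec err (tool) deg [ 0.0437  0.0319 -0.0487] F tub [ 0.5479 -0.1996 -0.4434] w 0.05098052081469188
clock 12.5
position [0.5204 0.2351 0.2353]
tool_rot [2.6172 0.0001 1.7007]
qpos [ 0.3932  0.0523 -1.0563  2.0964  0.5298  0.6193 -0.8956]
contact_force [ 0.7163 -0.107  -0.1101]
gripper_width 0.05098052081469188
```

View pics/wrist6.png

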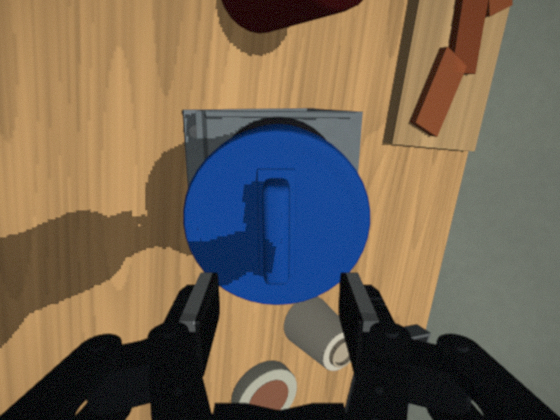

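```bash
cat > lt.py <<'E'
from lidtool import lid; from h import *; import sys
lid(sys.argv[1],C,RT.as_euler('xyz'))
E
python3 lt.py wrist6.npz
```

```text
plane slopes [-0.00972918 -0.00380001] z at 0 -0.007890086459010728 centre [ 0.00031347 -0.00147067  0.06001662] fixed r [ 0.00025091 -0.00150124] 72
```

```bash
python3 st.py 49 0 22 5
```

```text
clk 12.55 tubxyz mm [ 0.2751  0.2433 90.2292] rotvec err (tool) deg [-0.0705  0.0149 -0.0582] F tub [-0.8556 -0.3005 -0.0212] w 0.0513374606315888
{"tx":-0,"ty":0.24,"tz":0.34,"wx":-0,"wy":0,"wz":-0},
{"tx":-0,"ty":0.25,"tz":0.34,"wx":-0,"wy":0,"wz":-0},
{"tx":-0,"ty":0.24,"tz":0.34,"wx":-0,"wy":0,"wz":-0},
{"tx":-0,"ty":0.25,"tz":0.34,"wx":-0,"wy":0,"wz":-0},
{"tx":-0,"ty":0.24,"tz":0.34,"wx":-0,"wy":0,"wz":-0},
n 5 end [0.5958 0.2447 0.1997] [ 2.6192 -0.0003  1.7007] err [ 0.0001 -0.0002 -0.0001] [-0.0012  0.0003 -0.001 ]
```

carry_out([
  {"tx": 0,"ty": 0.41,"tz": 0,"wx": 0,"wy": 0,"wz": 0},
  {"tx": 0,"ty": 0.41,"tz": 0,"wx": 0,"wy": 0,"wz": 0},
  {"tx": 0,"ty": 0.4,"tz": 0,"wx": 0,"wy": 0,"wz": 0},
  {"tx": 0,"ty": 0,"tz": 0.5,"wx": 0,"wy": 0,"wz": 0},
  {"tx": 0,"ty": 0,"tz": 0.6,"wx": 0,"wy": 0,"wz": 0},
  {"tx": 0,"ty": 0,"tz": 0.6,"wx": 0,"wy": 0,"wz": 0},
  {"tx": 0,"ty": 0,"tz": 0,"wx": 0,"wy": 0,"wz": 0},
  {"tx": 0,"ty": 0,"tz": 0,"wx": 0,"wy": 0,"wz": 0},
  {"tx": 0,"ty": 0,"tz": 0,"wx": 0,"wy": 0,"wz": 0},
], hand=0)

```text
clock: 13.45
position: [0.5955, 0.2463, 0.2007]
tool_rot: [2.618, -0.002, 1.702]
contact_force: [-0.4, 0.1, 0.0]
gripper_width: -0.0001
```

```bash
python3 st.py 50 0 15 2
```

```text
clk 13.45 tubxyz mm [49.4931  1.7974 23.0307] rotvec err (tool) deg [-0.0186 -0.1049 -0.0122] F tub [-0.3166  0.1814  0.2164] w -9.754838849660207e-05
{"tx":-0.02,"ty":0.01,"tz":0.1,"wx":-0,"wy":-0.01,"wz":-0},
{"tx":-0.03,"ty":0,"tz":0.1,"wx":-0,"wy":-0.01,"wz":-0},
n 2 end [0.6001 0.2449 0.194 ] [2.6183 0.0007 1.701 ] err [0.0001 0.0002 0.    ] [-0.0003  0.001  -0.0002]
```

carry_out([
  {"tx": -0.02,"ty": 0,"tz": 0.12,"wx": 0,"wy": 0,"wz": 0},
  {"tx": -0.02,"ty": 0,"tz": 0.12,"wx": 0,"wy": 0,"wz": 0},
  {"tx": 0,"ty": 0,"tz": 0.05,"wx": 0,"wy": 0,"wz": 0},
  {"tx": 0,"ty": 0,"tz": 0,"wx": 0,"wy": 0,"wz": 0},
  {"tx": 0,"ty": 0,"tz": 0,"wx": 0,"wy": 0,"wz": 0},
])

```text
clock: 13.95
position: [0.6016, 0.2448, 0.1903]
tool_rot: [2.619, -0.001, 1.702]
contact_force: [-0.5, 0.1, 0.7]
gripper_width: 0.0001
```

```bash
python3 st.py
```

```text
clk 13.95 tubxyz mm [49.3439 -0.4537 11.0991] rotvec err (tool) deg [-0.0366 -0.0583 -0.0426] F tub [-0.058   0.1787  0.8073] w 6.9932520336563e-05
```

carry_out([
  {"tx": 0,"ty": 0,"tz": 0.05,"wx": 0,"wy": 0,"wz": 0},
  {"tx": 0,"ty": 0,"tz": 0.05,"wx": 0,"wy": 0,"wz": 0},
  {"tx": 0,"ty": 0,"tz": 0,"wx": 0,"wy": 0,"wz": 0},
])

```text
clock: 14.25
position: [0.604, 0.2455, 0.1872]
tool_rot: [2.618, -0.002, 1.702]
contact_force: [0.2, 0.7, 1.9]
gripper_width: 0.0
```

```bash
python3 st.py
```

```text
clk 14.25 tubxyz mm [49.92   -0.1098  7.1993] rotvec err (tool) deg [ 0.0162 -0.0854 -0.029 ] F tub [1.2    0.6961 1.5407] w 1.9380069362017316e-06
```

carry_out([
  {"tx": 0,"ty": 0,"tz": 0.06,"wx": 0,"wy": 0,"wz": 0},
  {"tx": 0,"ty": 0,"tz": 0.06,"wx": 0,"wy": 0,"wz": 0},
  {"tx": 0,"ty": 0,"tz": 0,"wx": 0,"wy": 0,"wz": 0},
])

```text
clock: 14.55
position: [0.607, 0.2464, 0.1841]
tool_rot: [2.616, -0.002, 1.702]
contact_force: [-1.5, -1.5, 7.0]
gripper_width: 0.0003
```

```bash
python3 st.py
```

```text
clk 14.55 tubxyz mm [50.9886  0.3938  2.9594] rotvec err (tool) deg [ 0.1241 -0.1124 -0.0134] F tub [ 2.06   -1.2555  6.9008] w 0.0003456478392539391
```

carry_out([
  {"tx": 0,"ty": 0,"tz": 0.05,"wx": 0,"wy": 0,"wz": 0},
  {"tx": 0,"ty": 0,"tz": 0,"wx": 0,"wy": 0,"wz": 0},
])

```text
clock: 14.75
position: [0.6076, 0.2465, 0.1819]
tool_rot: [2.617, -0.002, 1.703]
contact_force: [0.0, 0.3, 6.0]
gripper_width: 0.0001
```

carry_out([
  {"tx": 0,"ty": 0,"tz": 0.05,"wx": 0,"wy": 0,"wz": 0},
  {"tx": 0,"ty": 0,"tz": 0,"wx": 0,"wy": 0,"wz": 0},
])

```text
clock: 14.95
position: [0.6085, 0.2466, 0.1804]
tool_rot: [2.617, -0.002, 1.702]
contact_force: [-3.8, -0.1, 8.4]
gripper_width: 0.0
```

```bash
python3 st.py
```

```text
clk 14.95 tubxyz mm [50.5119  0.4241 -1.0351] rotvec err (tool) deg [ 0.0836 -0.1063 -0.013 ] F tub [0.9365 0.3867 9.185 ] w 7.800834308897005e-06
```

carry_out([
  {"tx": 0,"ty": 0,"tz": 0.05,"wx": 0,"wy": 0,"wz": 0},
  {"tx": 0,"ty": 0,"tz": 0,"wx": 0,"wy": 0,"wz": 0},
])

```text
clock: 15.15
position: [0.6094, 0.2468, 0.1789]
tool_rot: [2.616, -0.001, 1.702]
contact_force: [-6.3, -1.2, 10.7]
gripper_width: -0.0002
```

carry_out([
  {"tx": 0,"ty": 0,"tz": 0.05,"wx": 0,"wy": 0,"wz": 0},
  {"tx": 0,"ty": 0,"tz": 0,"wx": 0,"wy": 0,"wz": 0},
])

```text
clock: 15.35
position: [0.6102, 0.2469, 0.1775]
tool_rot: [2.616, -0.001, 1.702]
contact_force: [-8.8, -3.3, 13.7]
gripper_width: -0.0003
```

```bash
python3 st.py
```

```text
clk 15.35 tubxyz mm [50.5227  0.4759 -4.3737] rotvec err (tool) deg [ 0.0957 -0.0445  0.0047] F tub [-1.0972 -2.1519 16.4534] w -0.0002964384755102462
```

carry_out([
  {"tx": 0,"ty": 0,"tz": -0.4,"wx": 0,"wy": 0,"wz": 0},
  {"tx": 0,"ty": 0,"tz": -0.9,"wx": 0,"wy": 0,"wz": 0},
  {"tx": 0,"ty": -0.6,"tz": -0.7,"wx": 0,"wy": 0,"wz": 0},
  {"tx": 0.5,"ty": -0.6,"tz": 0,"wx": 0,"wy": 0,"wz": 0},
  {"tx": 0.5,"ty": -0.6,"tz": 0,"wx": 0,"wy": 0,"wz": 0},
  {"tx": 0,"ty": 0,"tz": 0,"wx": 0,"wy": 0,"wz": 0},
  {"tx": 0,"ty": 0,"tz": 0,"wx": 0,"wy": 0,"wz": 0},
])

```text
clock: 16.05
position: [0.5027, 0.2721, 0.2086]
tool_rot: [2.62, -0.0, 1.703]
contact_force: [0.4, -0.4, -1.1]
gripper_width: -0.0
```

```bash
python3 st.py -25 43 15 4; python3 shot.py wrist 7 >/dev/null; python3 lt.py wrist7.npz
```

```text
clk 16.05 tubxyz mm [-23.308   39.5544  74.1999] rotvec err (tool) deg [-0.0873 -0.0433  0.0475] F tub [-0.2189 -0.4497 -1.1159] w -2.134540172116948e-05
{"tx":0.02,"ty":-0.01,"tz":0.37,"wx":-0,"wy":-0,"wz":0},
{"tx":0.02,"ty":-0.01,"tz":0.37,"wx":-0,"wy":-0,"wz":0},
{"tx":0.02,"ty":-0.01,"tz":0.37,"wx":-0,"wy":-0,"wz":0},
{"tx":0.03,"ty":-0.01,"tz":0.37,"wx":-0,"wy":-0,"wz":0},
n 4 end [0.5302 0.2794 0.1565] [ 2.6195 -0.0002  1.7028] err [ 0.     -0.0002 -0.    ] [-0.0015 -0.0008  0.0008]
plane slopes [-0.00634332  0.05541471] z at 0 -0.00426931918968412 centre [ 0.00112812 -0.00153728  0.06003983] fixed r [ 8.39898932e-05 -2.11230408e-03] 42
```

View pics/wrist7.png

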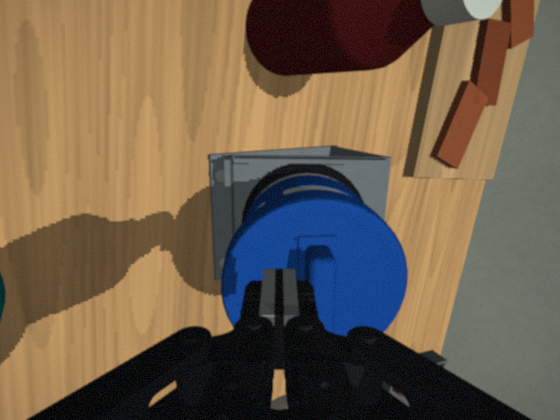

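The far side has dropped and the lid now tilts 0.055 rad down towards it, so that lug has snapped. Next is the left lug.

carry_out([
  {"tx": 0.02,"ty": -0.01,"tz": 0.4,"wx": 0,"wy": 0,"wz": 0},
  {"tx": 0.02,"ty": -0.01,"tz": 0.4,"wx": 0,"wy": 0,"wz": 0},
  {"tx": 0.02,"ty": -0.01,"tz": 0.4,"wx": 0,"wy": 0,"wz": 0},
  {"tx": 0.02,"ty": 0,"tz": 0.3,"wx": 0,"wy": 0,"wz": 0},
  {"tx": 0,"ty": 0,"tz": 0,"wx": 0,"wy": 0,"wz": 0},
  {"tx": 0,"ty": 0,"tz": 0,"wx": 0,"wy": 0,"wz": 0},
  {"tx": 0,"ty": 0,"tz": 0,"wx": 0,"wy": 0,"wz": 0},
])

```text
clock: 16.8
position: [0.532, 0.2791, 0.1572]
tool_rot: [2.618, -0.002, 1.701]
contact_force: [0.6, 0.5, -0.9]
gripper_width: 0.0
```

```bash
python3 st.py -25 43.3 10 2
```

```text
clk 16.8 tubxyz mm [-23.112   42.6647  14.7507] rotvec err (tool) deg [ 0.0125 -0.0568 -0.0847] F tub [ 0.1251  0.3844 -1.1215] w 2.1615194168536876e-05
{"tx":0.01,"ty":-0.02,"tz":0.06,"wx":0,"wy":-0,"wz":-0.01},
{"tx":0.01,"ty":-0.03,"tz":0.06,"wx":0,"wy":-0,"wz":-0.01},
n 2 end [0.5325 0.28   0.1521] [ 2.6178 -0.0002  1.7033] err [ 0.0001 -0.0002  0.0001] [ 0.0002 -0.001   0.0013]
```

carry_out([
  {"tx": 0.01,"ty": -0.03,"tz": 0.08,"wx": 0,"wy": 0,"wz": 0},
  {"tx": 0,"ty": -0.02,"tz": 0.08,"wx": 0,"wy": 0,"wz": 0},
  {"tx": 0,"ty": 0,"tz": 0,"wx": 0,"wy": 0,"wz": 0},
  {"tx": 0,"ty": 0,"tz": 0,"wx": 0,"wy": 0,"wz": 0},
])

```text
clock: 17.2
position: [0.5329, 0.2797, 0.1499]
tool_rot: [2.619, -0.001, 1.702]
contact_force: [-0.4, -0.1, 0.4]
gripper_width: 0.0002
```

carry_out([
  {"tx": 0,"ty": 0,"tz": 0.06,"wx": 0,"wy": 0,"wz": 0},
  {"tx": 0,"ty": 0,"tz": 0.06,"wx": 0,"wy": 0,"wz": 0},
  {"tx": 0,"ty": 0,"tz": 0,"wx": 0,"wy": 0,"wz": 0},
])

```text
clock: 17.5
position: [0.5349, 0.2809, 0.1458]
tool_rot: [2.619, -0.002, 1.703]
contact_force: [-4.3, 0.5, 4.4]
gripper_width: 0.0
```

```bash
python3 st.py
```

```text
clk 17.5 tubxyz mm [-26.1061  44.0232   3.2566] rotvec err (tool) deg [-0.0474 -0.1233 -0.0038] F tub [-1.3934  1.0312  5.9083] w 2.0960836247997003e-05
```

carry_out([
  {"tx": 0,"ty": 0,"tz": 0.05,"wx": 0,"wy": 0,"wz": 0},
  {"tx": 0,"ty": 0,"tz": 0,"wx": 0,"wy": 0,"wz": 0},
])

```text
clock: 17.7
position: [0.5357, 0.281, 0.1439]
tool_rot: [2.619, -0.002, 1.703]
contact_force: [-4.0, 0.7, 3.5]
gripper_width: -0.0
```

carry_out([
  {"tx": 0,"ty": 0,"tz": 0.05,"wx": 0,"wy": 0,"wz": 0},
  {"tx": 0,"ty": 0,"tz": 0,"wx": 0,"wy": 0,"wz": 0},
])

```text
clock: 17.9
position: [0.5367, 0.281, 0.1423]
tool_rot: [2.619, -0.002, 1.702]
contact_force: [-5.8, -0.2, 6.3]
gripper_width: -0.0002
```

carry_out([
  {"tx": 0,"ty": 0,"tz": 0.05,"wx": 0,"wy": 0,"wz": 0},
  {"tx": 0,"ty": 0,"tz": 0,"wx": 0,"wy": 0,"wz": 0},
])

```text
clock: 18.1
position: [0.5375, 0.2811, 0.1407]
tool_rot: [2.619, -0.001, 1.702]
contact_force: [-9.4, -1.3, 9.5]
gripper_width: 0.0002
```

```bash
python3 st.py
```

```text
clk 18.1 tubxyz mm [-26.4     43.8812  -2.3893] rotvec err (tool) deg [-0.0555 -0.0713  0.0046] F tub [-3.4898 -0.0139 12.9881] w 0.00020506883461374152
```

carry_out([
  {"tx": 0,"ty": 0,"tz": 0.05,"wx": 0,"wy": 0,"wz": 0},
  {"tx": 0,"ty": 0,"tz": 0,"wx": 0,"wy": 0,"wz": 0},
])

```text
clock: 18.3
position: [0.5383, 0.2812, 0.1392]
tool_rot: [2.619, -0.001, 1.702]
contact_force: [-11.5, -2.3, 11.6]
gripper_width: 0.0001
```

carry_out([
  {"tx": 0,"ty": 0,"tz": -0.4,"wx": 0,"wy": 0,"wz": 0},
  {"tx": 0,"ty": 0,"tz": -0.9,"wx": 0,"wy": 0,"wz": 0},
  {"tx": -0.2,"ty": 0,"tz": -0.7,"wx": 0,"wy": 0,"wz": 0},
  {"tx": -0.7,"ty": 0,"tz": 0,"wx": 0,"wy": 0,"wz": 0},
  {"tx": -0.7,"ty": 0,"tz": 0,"wx": 0,"wy": 0,"wz": 0},
  {"tx": -0.55,"ty": 0,"tz": 0,"wx": 0,"wy": 0,"wz": 0},
  {"tx": 0,"ty": 0,"tz": 0,"wx": 0,"wy": 0,"wz": 0},
  {"tx": 0,"ty": 0,"tz": 0,"wx": 0,"wy": 0,"wz": 0},
])

```text
clock: 19.1
position: [0.5113, 0.1894, 0.2082]
tool_rot: [2.618, -0.001, 1.7]
contact_force: [0.2, 0.1, -0.5]
gripper_width: -0.0001
```

```bash
python3 st.py -25 -43 12 4; python3 shot.py wrist 8 >/dev/null; python3 lt.py wrist8.npz
```

```text
clk 19.1 tubxyz mm [-25.5062 -43.6417  75.0343] rotvec err (tool) deg [-0.0084  0.0018 -0.1142] F tub [-0.0216  0.1016 -0.5645] w -0.00014130476427175236
{"tx":0,"ty":0,"tz":0.39,"wx":-0,"wy":0,"wz":-0},
{"tx":0.01,"ty":0,"tz":0.4,"wx":-0,"wy":0,"wz":-0},
{"tx":0,"ty":0.01,"tz":0.39,"wx":-0,"wy":0,"wz":-0},
{"tx":0.01,"ty":0,"tz":0.4,"wx":-0,"wy":0,"wz":-0},
n 4 end [0.5429 0.1943 0.1537] [ 2.6181 -0.001   1.7   ] err [ 0.     -0.0002  0.0002] [-0.0001  0.     -0.002 ]
plane slopes [0.03002955 0.0145397 ] z at 0 -0.0027645444544634875 centre [ 0.00040021 -0.00206034  0.06005143] fixed r [ 0.00042224 -0.00209018] 72
```

View pics/wrist8.png

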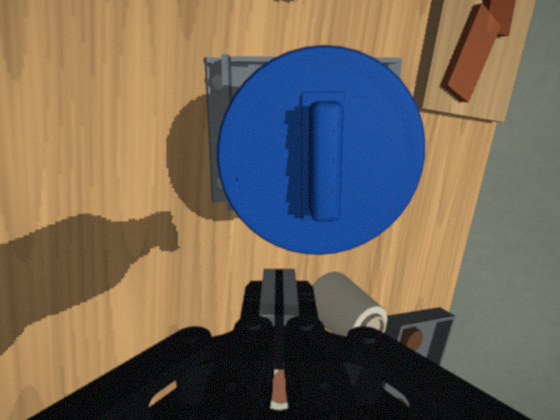

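The left side is down too, and the remaining slope rises towards the right. Next is the right lug.

carry_out([
  {"tx": 0,"ty": 0,"tz": 0.4,"wx": 0,"wy": 0,"wz": 0},
  {"tx": 0.01,"ty": 0,"tz": 0.4,"wx": 0,"wy": 0,"wz": 0},
  {"tx": 0,"ty": 0,"tz": 0.4,"wx": 0,"wy": 0,"wz": 0},
  {"tx": 0,"ty": 0,"tz": 0.35,"wx": 0,"wy": 0,"wz": 0},
  {"tx": 0,"ty": 0,"tz": 0,"wx": 0,"wy": 0,"wz": 0},
  {"tx": 0,"ty": 0,"tz": 0,"wx": 0,"wy": 0,"wz": 0},
  {"tx": 0,"ty": 0,"tz": 0,"wx": 0,"wy": 0,"wz": 0},
])

```text
clock: 19.85
position: [0.5415, 0.1956, 0.1551]
tool_rot: [2.618, -0.002, 1.703]
contact_force: [0.1, 0.5, 0.8]
gripper_width: 0.0002
```

```bash
python3 st.py -25 -43.3 8 2
```

```text
clk 19.85 tubxyz mm [-25.4139 -41.3921  13.654 ] rotvec err (tool) deg [ 0.0216 -0.1144  0.0162] F tub [0.5168 0.4736 0.6694] w 0.00016856304689330032
{"tx":-0.02,"ty":0.01,"tz":0.07,"wx":0,"wy":-0.01,"wz":0},
{"tx":-0.03,"ty":0,"tz":0.07,"wx":0,"wy":-0.01,"wz":0},
n 2 end [0.5449 0.194  0.1505] [2.6176 0.0008 1.7015] err [ 0.      0.0001 -0.    ] [0.0004 0.0008 0.0003]
```

carry_out([
  {"tx": -0.03,"ty": 0,"tz": 0.07,"wx": 0,"wy": 0,"wz": 0},
  {"tx": -0.02,"ty": 0,"tz": 0.07,"wx": 0,"wy": 0,"wz": 0},
  {"tx": 0,"ty": 0,"tz": 0,"wx": 0,"wy": 0,"wz": 0},
  {"tx": 0,"ty": 0,"tz": 0,"wx": 0,"wy": 0,"wz": 0},
])

```text
clock: 20.25
position: [0.5446, 0.1928, 0.1495]
tool_rot: [2.619, -0.001, 1.701]
contact_force: [0.3, 0.2, -0.1]
gripper_width: 0.0003
```

carry_out([
  {"tx": 0,"ty": 0,"tz": 0.06,"wx": 0,"wy": 0,"wz": 0},
  {"tx": 0,"ty": 0,"tz": 0.06,"wx": 0,"wy": 0,"wz": 0},
  {"tx": 0,"ty": 0,"tz": 0,"wx": 0,"wy": 0,"wz": 0},
])

```text
clock: 20.55
position: [0.547, 0.1933, 0.1451]
tool_rot: [2.619, -0.001, 1.702]
contact_force: [0.3, 0.4, 0.9]
gripper_width: 0.0
```

carry_out([
  {"tx": 0,"ty": 0,"tz": 0.05,"wx": 0,"wy": 0,"wz": 0},
  {"tx": 0,"ty": 0,"tz": 0,"wx": 0,"wy": 0,"wz": 0},
])

```text
clock: 20.75
position: [0.5479, 0.1935, 0.1436]
tool_rot: [2.619, -0.001, 1.702]
contact_force: [-2.9, -1.5, 4.3]
gripper_width: -0.0004
```

```bash
python3 st.py
```

```text
clk 20.75 tubxyz mm [-25.952  -44.3546   0.611 ] rotvec err (tool) deg [-0.0463 -0.0473 -0.0327] F tub [-0.4681 -1.1407  5.2911] w -0.0003510403710657243
```

carry_out([
  {"tx": 0,"ty": 0,"tz": 0.05,"wx": 0,"wy": 0,"wz": 0},
  {"tx": 0,"ty": 0,"tz": 0.05,"wx": 0,"wy": 0,"wz": 0},
  {"tx": 0,"ty": 0,"tz": 0,"wx": 0,"wy": 0,"wz": 0},
])

```text
clock: 21.05
position: [0.5497, 0.1937, 0.1405]
tool_rot: [2.619, 0.0, 1.702]
contact_force: [-7.6, -2.7, 11.0]
gripper_width: 0.0003
```

carry_out([
  {"tx": 0,"ty": 0,"tz": 0.05,"wx": 0,"wy": 0,"wz": 0},
  {"tx": 0,"ty": 0,"tz": 0.03,"wx": 0,"wy": 0,"wz": 0},
  {"tx": 0,"ty": 0,"tz": 0,"wx": 0,"wy": 0,"wz": 0},
])

```text
clock: 21.35
position: [0.5511, 0.1938, 0.1381]
tool_rot: [2.618, 0.001, 1.701]
contact_force: [-12.3, -3.9, 15.6]
gripper_width: -0.0003
```

```bash
python3 st.py
```

```text
clk 21.35 tubxyz mm [-25.9258 -44.4063  -5.7436] rotvec err (tool) deg [-0.0096  0.0575  0.0086] F tub [-3.1911 -2.3041 19.8057] w -0.0003305001169755624
```

carry_out([
  {"tx": 0,"ty": 0,"tz": -0.4,"wx": 0,"wy": 0,"wz": 0},
  {"tx": 0,"ty": 0,"tz": -0.9,"wx": 0,"wy": 0,"wz": 0},
  {"tx": 0,"ty": 0,"tz": -0.9,"wx": 0,"wy": 0,"wz": 0},
  {"tx": 0.4,"ty": -0.2,"tz": -0.5,"wx": 0,"wy": 0,"wz": 0},
  {"tx": 0.5,"ty": -0.2,"tz": 0,"wx": 0,"wy": 0,"wz": 0},
  {"tx": 0,"ty": 0,"tz": 0,"wx": 0,"wy": 0,"wz": 0},
  {"tx": 0,"ty": 0,"tz": 0,"wx": 0,"wy": 0,"wz": 0},
  {"tx": 0,"ty": 0,"tz": 0,"wx": 0,"wy": 0,"wz": 0},
])

```text
clock: 22.15
position: [0.4838, 0.2192, 0.2161]
tool_rot: [2.621, -0.001, 1.699]
contact_force: [0.2, -0.3, -0.6]
gripper_width: -0.0001
```

```bash
python3 st.py; python3 shot.py wrist 9 >/dev/null; python3 lt.py wrist9.npz;  python3 shot.py side 9 >/dev/null
python3 - <<'E'
from h import *
p=load("side9.npz")[0];cv2.imwrite("pics/side9c.png",cv2.resize(p[185:305,150:270,::-1],None,fx=5,fy=5,interpolation=2))
E
```

```text
clk 22.15 tubxyz mm [-41.818  -10.4909  93.5661] rotvec err (tool) deg [-0.1454  0.0318 -0.159 ] F tub [-0.1836 -0.3075 -0.545 ] w -6.005975029401722e-05
plane slopes [4.61314227e-03 9.92915146e-05] z at 0 -0.0011966760535892219 centre [ 0.00058844 -0.00241615  0.06014573] fixed r [ 0.00057978 -0.00244867] 72
```

View pics/wrist9.png

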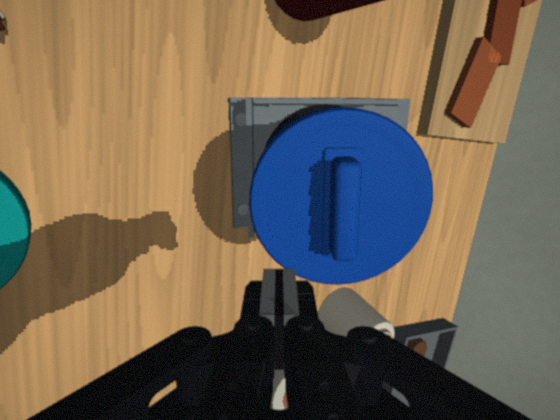

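View pics/side9c.png

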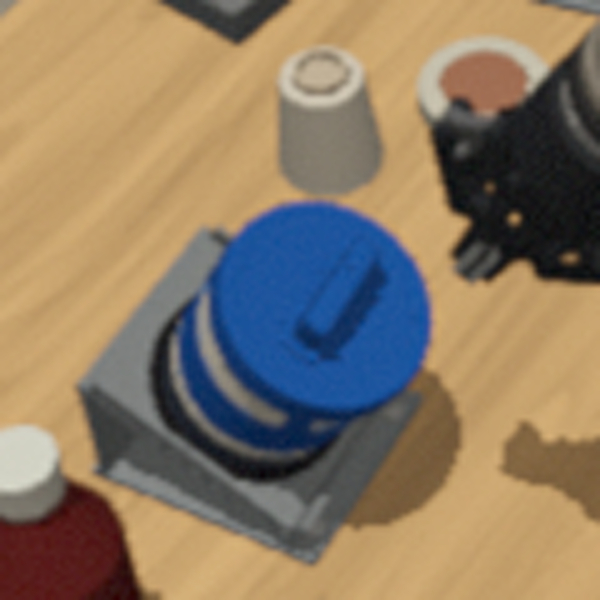

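```bash
python3 shot.py top 9 >/dev/null
python3 - <<'E'
from h import *
for f in ("side9.npz","top9.npz","wrist9.npz"):
    p,d,X=cloud(f); q=((X-C).reshape(-1,3)@np.c_[EX,EY,N]); hsv=cv2.cvtColor(p,cv2.COLOR_RGB2HSV).reshape(-1,3)
    m=(d.ravel()>0)&(np.hypot(q[:,0],q[:,1])<.054)&(np.abs(q[:,2])<.02)&(hsv[:,0]>100)&(hsv[:,0]<130)&(hsv[:,1]>120)&~((np.abs(q[:,0])<.02)&(np.abs(q[:,1])<.042))
    D=q[m]
    for _ in range(4):
        A=np.c_[D[:,:2],np.ones(len(D))];co=np.linalg.lstsq(A,D[:,2],rcond=None)[0];D=D[np.abs(A@co-D[:,2])<.004]
    print(f,len(D),co)
b=load("top0.npz")[0].astype(int);a=load("top9.npz")[0].astype(int)
cv2.imwrite("pics/top9.png",load("top9.npz")[0][:,:,::-1])
E
sed -i 's/^for f in ("wrist2.*$/for f in []: pass/' tubfit.py
```

```text
side9.npz 664 [ 0.00045615 -0.00462691  0.00197503]
top9.npz 808 [ 0.00495418 -0.00710669  0.00390289]
wrist9.npz 12840 [ 0.00218439 -0.00451829  0.00109152]
```

View pics/top9.png

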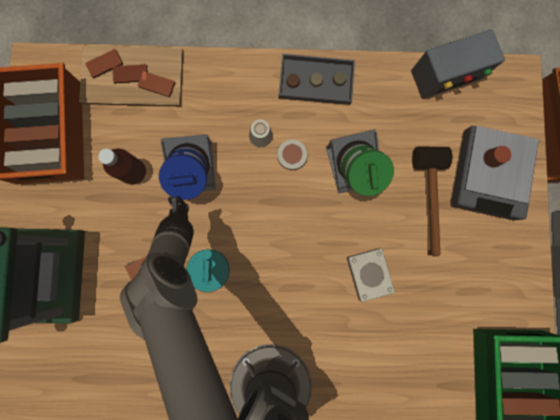

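```bash
python3 -c "
from workcell import ctrl
print(ctrl.sign_off())"
```

```text
the job is handed in; nothing more can be done
None
```

The blue lid is on the open tub and reads fully home all round; I handed the job in at about 22 s.

I gripped the lid by its bar, lined it up with the tub's 30° lean, and set it loosely on the tub. I then pressed with shut fingers over the far, left and right lugs in turn. The last readings over each lug were about 16 to 20 N, within the 10 to 22 N range. From that force I put the pad at about 8 mm down at most, against the 14 mm limit.

**Last checks:**
- **Level:** the lid is parallel to the rim within about 0.005 rad by the wrist and side cameras. The top camera reads about 0.009 rad, still well inside 0.03.
- **Height:** the lid's top reads 1.1 mm (wrist), 2.0 mm (side) and 3.9 mm (top) above my estimate of the rim plane, where home is 3 mm. The cameras disagree by more than 2 mm. The wrist camera had also read the rim about 1.2 mm low, so the wrist reading corrects to about 2.4 mm.
- **Centring:** the wrist view puts the lid about 2.4 mm off-axis along the slope and 0.6 mm sideways, inside the 5 mm limit.
- **Surroundings:** the arm is clear with no contact force, and by eye the other things in the top and side views are where they were.

**One reading that didn't match:** set loosely, the lid read about 6 mm proud rather than the stated 8 to 9 mm. Each press still dropped its own side to the home height, and under more force the lid moved only with the pad.

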